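# Bed a carved tile flush in its panel

## Robot

A 6-joint arm with a two-finger parallel gripper is mounted at the origin on the work surface. World frame = base frame: x ahead of the robot, y to its left, z up, the work surface at z = 0. Lengths are in m, angles in degrees, forces in N, time in s.
With the tool pointing down it reaches from about 0.3 to 0.85 m from the base axis. Payload 4.2 kg.
Tool frame: the origin (TCP) lies midway between the tips of the shut fingers; the grasp point (between the pads) lies 19 mm behind it; z points along the fingers, y is the line along which they close (so a half turn about z gives the same grasp; the last joint's range is limited). The gripper opens to 91 mm and grips with 3 to 60 N. Pads are 32 mm wide; open, the fingers measure 118 mm over their backs; the gripper's body (76 mm by 178 mm) begins 60 mm behind the grasp point.
Start: joints at [-76.203, 18.312, 89.639, -0, 72.044, -1.146], TCP at [0.148, -0.556, 0.214] pointing down, gripper open.
Joint ranges: [-177.97, 177.97], [-48.28, 115.42], [12.27, 149.76], [-77.06, 257.06], [2.81, 150.46], [-146.56, 146.56]. Speed limits (degrees/s): [147.25, 147.25, 180, 180, 180, 180].

## Interface

Orientations are given as a 3x3 rotation matrix whose columns are the frame's x, y, z axes.
In Python, from cell import r, eyes gives the robot as it stands.
- The arm moves only by the shell command python3 -m handwheel 'ROWS'. ROWS is JSON, a list of rows, each an object of numbers: "gripper": the opening, from 0 (shut) to 1 (fully open); "dx", "dy", "dz": the shift along the tool's x, y, z normalised to -1 to 1, where 1 is 600 mm; "spin": the turn about the tool's z normalised to -1 to 1, where 1 is pi rad. A call has 1 to 5 rows; each row is the pose to reach, as a shift and turn from the pose commanded when the call began, along the tool's axes at that moment, turning the shorter way round; what a row does not reach only later rows make up. A row lasts 1/10 s, in which the tool goes at most 50 mm and 8.59 degrees, less where a joint would pass 70% of its speed; a pose out of reach is approached as far as the arm can. A call with a number of a shift or a turn outside -1 to 1 is refused whole. A call with a gripper value outside its range is refused whole. The fingers move at their own pace and stop on an object; the grip force is fixed at half the most. Time passes only in rows, so rows that repeat a pose let the fingers close. It gives the time, the measured TCP pose, the force, the opening and the grip force at its end, in the units of the state.
- r.sense(): the state, without advancing time (a new reading comes with each control period).
- eyes.capture(name): name is "scene" or "top" or "wrist"; returns (picture, depth): 420x560x3 uint8, red, green, blue; 420x560 float32, m along the optical axis (not along the pixel's ray), 0 where there is no reading.
- eyes.calibration(name): a dict with "K" (3x3 intrinsics, pixels), "R" (3x3) and "t" (3): a world point X has camera coordinates R X + t. Camera axes: x right, y down, z forward; pixel columns grow to the right and rows downward; lengths in m; the calibration is good to about 2 mm. The wrist camera is an equidistant fisheye: a pixel r from the principal point sees the ray r / f radians off the axis. A picture is of the moment at which its call begins: read the wrist's pose just before it. calibration takes no time and is no camera call; for the wrist camera it gives the pose at the moment of the call.
- r.sign_off(): hands the job in; it is judged then, once.
The state is a dict: "time": time; "q": joint angles; "joint_vel": joint speeds; "joint_torque": joint torques, N m; "tool_pos": TCP position; "eef_rot": TCP orientation; "wrist_force": force on the tool from outside, world axes, zero at the start; "torque": the same for the moment, N m; "finger_gap": finger opening in m; "finger_force": force on a finger pad.
Only numpy, scipy, OpenCV 4.12 (cv2) and the standard library are available. Lean on these libraries where they do the work, as an engineer would, in place of code of your own. Each camera call takes 0.05 s, during which the arm holds its last target. There are 200 camera calls.

## Task

Lower the dark carved tile into the square pocket of the pale wooden panel, any quarter turn will do, then press it down, corner by corner, until it is bedded level and flush with the panel all round. The four brass plugs under it are stiff; the carving is delicate, so never load the tile against the panel with more than 30 N, which rules out forcing all four plugs at once. Leave the wax tin, the gouge and the red marker where they lie.

Things in the scene. Friction and masses are not known exactly. Their poses are not given: they have to be found in the camera images.
- tile: loose square carved tile of dark wood, 110 x 110 x 14 mm, about 150 g, lying face up on the bench; origin at the centre of its underside, x and y along its edges, z up. A pale raised ridge stands on its middle, 52 mm long along tile x, 22 mm wide along tile y, from 14 to 34 mm above the underside: the place to grip it
- corner0 (a point): point on the top face of the tile 5 mm in from both edges of its (+x, +y) corner, at (+50, +50, 14) mm in the tile frame
- corner1 (a point): point on the top face of the tile 5 mm in from both edges of its (-x, +y) corner, at (-50, +50, 14) mm in the tile frame
- corner2 (a point): point on the top face of the tile 5 mm in from both edges of its (-x, -y) corner, at (-50, -50, 14) mm in the tile frame
- corner3 (a point): point on the top face of the tile 5 mm in from both edges of its (+x, -y) corner, at (+50, -50, 14) mm in the tile frame
- panel: fixed square panel of pale wood with a carved border, 200 x 200 x 22 mm, lying on the bench; origin at the centre of its underside, x and y along its edges, z up. In its middle is a square pocket 116 x 116 mm, 14 mm deep (3 mm play on each side of the tile), edges parallel to the panel's; its floor is 8 mm above the bench
- pocket (a point): centre of the pocket's mouth, at the height of the panel's top face (22 mm above the bench); axes as the panel's
- plug0 (a joint): stiff press-in brass plug, 18 mm across, in the pocket floor, at (+40, +40) mm from the pocket centre in the panel frame; value = how far it is pressed in: 0 = its top stands 9 mm above the pocket floor, 0.009 m = fully in, level with the floor. It starts 4 to 9 mm proud, takes about 8 N to move (14 to 18 N on the tile's corner right over it takes it home), and stays where it is pushed
- plug1 (a joint): stiff press-in brass plug, 18 mm across, in the pocket floor, at (-40, +40) mm from the pocket centre in the panel frame; value = how far it is pressed in: 0 = its top stands 9 mm above the pocket floor, 0.009 m = fully in, level with the floor. It starts 4 to 9 mm proud, takes about 8 N to move (14 to 18 N on the tile's corner right over it takes it home), and stays where it is pushed
- plug2 (a joint): stiff press-in brass plug, 18 mm across, in the pocket floor, at (-40, -40) mm from the pocket centre in the panel frame; value = how far it is pressed in: 0 = its top stands 9 mm above the pocket floor, 0.009 m = fully in, level with the floor. It starts 4 to 9 mm proud, takes about 8 N to move (14 to 18 N on the tile's corner right over it takes it home), and stays where it is pushed
- plug3 (a joint): stiff press-in brass plug, 18 mm across, in the pocket floor, at (+40, -40) mm from the pocket centre in the panel frame; value = how far it is pressed in: 0 = its top stands 9 mm above the pocket floor, 0.009 m = fully in, level with the floor. It starts 4 to 9 mm proud, takes about 8 N to move (14 to 18 N on the tile's corner right over it takes it home), and stays where it is pushed
- wax_tin: bystander: closed round tin with a yellow band, 72 mm across, 45 mm high, standing on the bench; origin at the centre of its underside
- gouge: bystander: carving gouge lying on the bench, 230 mm long, 26 mm high, wooden handle to its -x (to -130 mm), steel blade to its +x (to +100 mm); origin under the ferrule
- marker: bystander: red marker pen lying on the bench, 130 mm long along its x, 17 mm thick; origin at the centre of its underside
There are look-alikes about, which are no part of the job. Several things look just like the tile: the one meant starts nearest to the robot's base.

How it is judged:
By the outcome, as a careful person would: the job done as asked, in the order asked, and still so for the second after the job is handed in, with the robot touching nothing.
It also fails if it takes over 72 s, if anything falls off the work surface, if the arm or the gripper's body presses on something with over 40 N, if the wrist force passes 120 N, or if a joint passes its speed limit or range.

## Working session

There is one attempt and no reset: what is moved stays moved. The work goes in short steps, Python scripts to look and compute and a shell command to move; the robot and the scene stay as the last step left them, time stands still between calls to the robot, and variables do not carry over. Pictures are saved under pics/ and viewed, at most 10 in all, crops included, and the job is handed in when it is done.

```bash
ls; mkdir -p pics; python3 - <<'E'
from cell import r, eyes
import cv2, numpy as np
for n in ("top","scene"):
    p,d=eyes.capture(n); cv2.imwrite(f"pics/{n}0.png",p[:,:,::-1]); np.save(f"pics/{n}0.npy",d)
    c=eyes.calibration(n); print(n,c["K"],c["R"],c["t"])
s=r.sense(); print(s)
E
```

```text
pics
top [[511.33430356   0.         283.41786796]
 [  0.         511.33430356 209.67019563]
 [  0.           0.           1.        ]] [[ 0.0072427  -0.99987624 -0.0139661 ]
 [-0.99910298 -0.00665296 -0.04182064]
 [ 0.04172254  0.01425646 -0.99902752]] [-0.03059783  0.57112813  1.2919789 ]
scene [[410.88469067   0.         287.53881754]
 [  0.         410.88469067 211.88113818]
 [  0.           0.           1.        ]] [[-0.52093016  0.85359695  0.00200311]
 [ 0.70662217  0.43254901 -0.55998791]
 [-0.47887042 -0.29029915 -0.82849835]] [ 0.32479217 -0.36492023  1.47954712]
{'time': 0.1, 'q': array([-7.62028085e+01,  1.83461650e+01,  8.96996259e+01, -8.69044432e-04,
        7.20441906e+01, -1.14766540e+00]), 'joint_vel': array([-0.00637882, -0.11172269, -0.05710515,  0.05246647,  0.09276765,
        0.01112436]), 'joint_torque': array([ 3.85425528e-04, -4.13331306e+01, -2.32509649e+01,  7.28368247e-02,
        4.21929848e-02, -5.56591385e-05]), 'tool_pos': array([ 0.14815626, -0.55511134,  0.21322111]), 'eef_rot': array([[ 9.66173268e-01,  2.57893514e-01, -3.88547937e-04],
       [ 2.57893806e-01, -9.66172070e-01,  1.52171636e-03],
       [ 1.70366141e-05, -1.57044578e-03, -9.99998767e-01]]), 'wrist_force': array([-0.58430081, -0.348511  ,  0.38118381]), 'torque': array([ 0.0397929 ,  0.03291583, -0.00332976]), 'finger_force': 0.0, 'finger_gap': 0.09111170222757567}
```

View pics/top0.png

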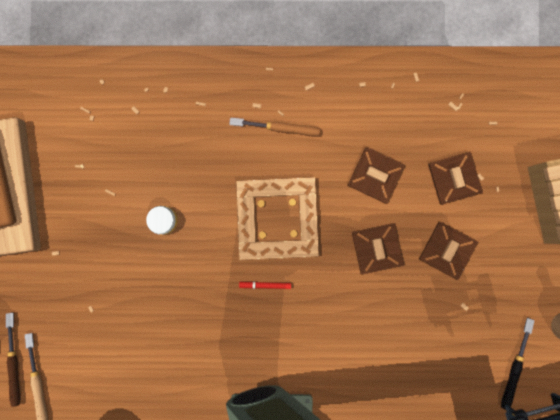

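View pics/scene0.png

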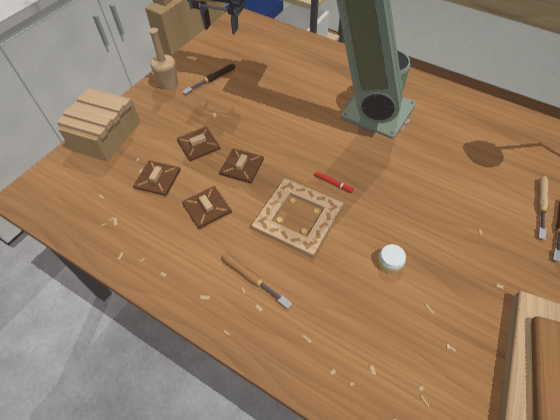

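The top view shows four dark tiles at (376,175), (456,178), (378,249) and (449,250). The panel is at (278,218), the marker at (265,285), the tin at (160,220) and the gouge at (275,127). The base is near (270,420), so (378,249) should be the tile nearest to it. I'll check this by measuring.

```bash
cat > h.py <<'E'
import numpy as np, cv2
from cell import r, eyes
def ray(c,uv,z,fish=False):
    K,R,t=map(np.array,(c["K"],c["R"],c["t"]))
    x=np.array([(uv[0]-K[0,2])/K[0,0],(uv[1]-K[1,2])/K[1,1],1.])
    if fish:
        th=np.hypot(x[0],x[1]); x=np.array([*(x[:2]/max(th,1e-9)*np.sin(th)),np.cos(th)])
    o=-R.T@t; d=R.T@x
    return o+d*(z-o[2])/d[2]
def proj(c,X,fish=False):
    K,R,t=map(np.array,(c["K"],c["R"],c["t"])); p=R@np.array(X)+t
    if fish:
        rr=np.hypot(p[0],p[1]); th=np.arctan2(rr,p[2]); x=p[:2]/max(rr,1e-9)*th
    else: x=p[:2]/p[2]
    return np.array([K[0,0]*x[0]+K[0,2],K[1,1]*x[1]+K[1,2]])
def square(c,cnt,z,fish=False):
    P=np.array([ray(c,p,z,fish)[:2] for p in cnt.reshape(-1,2)],np.float32)*1000
    return cv2.minAreaRect(P)
E
python3 - <<'E'
from h import *
im=cv2.imread("pics/top0.png"); c=eyes.calibration("top")
hsv=cv2.cvtColor(im,cv2.COLOR_BGR2HSV)
for u,v in [(376,175),(456,178),(378,249),(449,250)]:
    m=((hsv[:,:,2]<105)).astype(np.uint8)*255
    m=cv2.morphologyEx(m,cv2.MORPH_CLOSE,np.ones((3,3)))
    w=np.zeros_like(m); w[v-34:v+35,u-34:u+35]=m[v-34:v+35,u-34:u+35]
    cs=cv2.findContours(w,cv2.RETR_EXTERNAL,cv2.CHAIN_APPROX_NONE)[0]; k=max(cs,key=cv2.contourArea)
    (x,y),s,a=square(c,k,.014); print("tile",u,v,x,y,s,a,"dist",np.hypot(x,y))
    hs=((hsv[:,:,2]>150)).astype(np.uint8)*255
    w[:]=0;w[v-18:v+19,u-18:u+19]=hs[v-18:v+19,u-18:u+19]
    cs=cv2.findContours(w,cv2.RETR_EXTERNAL,cv2.CHAIN_APPROX_NONE)[0];k=max(cs,key=cv2.contourArea)
    print("   ridge",square(c,k,.034))
print(hsv[249,360],hsv[182,250],hsv[300,350])
cv2.imwrite("pics/crop1.png",cv2.resize(im[140:300,220:500],None,fx=2.8,fy=2.8,interpolation=cv2.INTER_CUBIC))
E
```

```text
tile 376 175 660.9092407226562 -261.8817138671875 (111.56616973876953, 107.4687271118164) 65.4281005859375 dist 710.9029867222486
   ridge ((661.4656372070312, -260.9083251953125), (51.72970199584961, 22.00407600402832), 66.15662384033203)
tile 456 178 655.05029296875 -461.3331298828125 (107.3543930053711, 111.99298095703125) 15.66010570526123 dist 801.1985665525851
   ridge ((663.98779296875, -461.78961181640625), (32.37528610229492, 68.03026580810547), 89.57286834716797)
tile 378 249 475.4449768066406 -265.9912414550781 (108.25633239746094, 114.12200927734375) 11.722651481628418 dist 544.7928656851893
   ridge ((474.6233215332031, -264.1399230957031), (50.6121940612793, 20.787389755249023), 12.49905776977539)
tile 449 250 471.9748840332031 -442.9031677246094 (111.88511657714844, 109.85115814208984) 61.77054977416992 dist 647.2430047042989
   ridge ((471.5873718261719, -443.1549377441406), (20.917200088500977, 50.25398635864258), 63.26628494262695)
[ 11 154  91] [ 16 108 231] [ 13 161 174]
```

View pics/crop1.png

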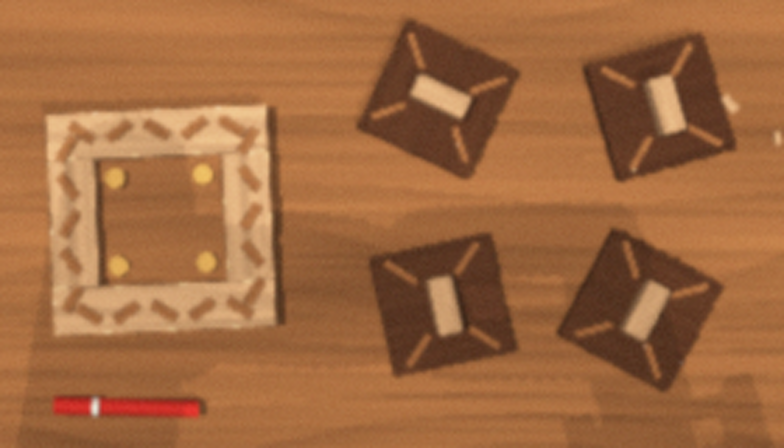

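The crop confirms the panel at left with its plugs, the marker below it, and four matching tiles. Distances from the base to the tile pixels:
- (378,249): 0.545 m
- (449,250): 0.647 m
- (376,175): 0.711 m
- (456,178): 0.801 m

So the tile meant is (378,249), the lower-left tile in the crop. Its ridge runs at about 12.5°. Next I'll measure the panel and work out the approach.

```bash
python3 - <<'E'
from h import *
im=cv2.imread("pics/top0.png"); c=eyes.calibration("top"); hsv=cv2.cvtColor(im,cv2.COLOR_BGR2HSV)
m=((hsv[:,:,1]<135)&(hsv[:,:,2]>150)).astype(np.uint8)*255
w=np.zeros_like(m); w[165:272,225:330]=m[165:272,225:330]; w=cv2.morphologyEx(w,cv2.MORPH_CLOSE,np.ones((9,9)))
cs,h=cv2.findContours(w,cv2.RETR_CCOMP,cv2.CHAIN_APPROX_NONE)
for k,q in zip(cs,h[0]):
    if cv2.contourArea(k)>500: print("hole" if q[3]>=0 else "outer",square(c,k,.022))
hm=((hsv[:,:,0]>17)&(hsv[:,:,1]>130)&(hsv[:,:,2]>170)).astype(np.uint8)*255
w[:]=0; w[195:243,255:302]=hm[195:243,255:302]
n,l,st,ce=cv2.connectedComponentsWithStats(w)
for i in range(1,n):
    if st[i,4]>10: print(st[i,4],ce[i],ray(c,ce[i],.014)*1000)
s=r.sense(); R=s["eef_rot"]
d=R.T@(np.array([.475,-.265,.25])-s["tool_pos"]); print("shift/600",d/.6)
print("tool y dir",np.degrees(np.arctan2(R[1,1],R[0,1])), "tool x", np.degrees(np.arctan2(R[1,0],R[0,0])))
print({k:np.round(np.array(v),3).tolist() for k,v in eyes.calibration("wrist").items()})
E
```

```text
outer ((549.8743896484375, -10.419059753417969), (202.9124755859375, 202.809326171875), 2.9266748428344727)
hole ((548.5910034179688, -10.645309448242188), (118.88877868652344, 121.33927917480469), 0.5577102303504944)
31 [291.90322581 201.64516129] [591.82762273 -48.11895731  14.        ]
27 [260.74074074 203.40740741] [586.8192633   31.24383767  14.        ]
26 [293.23076923 233.30769231] [511.31759722 -52.01731414  14.        ]
23 [261.91304348 234.60869565] [507.43338254  27.53976884  14.        ]
shift/600 [ 0.65101038 -0.32677393 -0.06077395]
tool y dir -75.0548738191477 tool x 14.945124647897314
{'K': [[325.192, 0.0, 280.941], [0.0, 325.192, 206.891], [0.0, 0.0, 1.0]], 'R': [[0.257, -0.966, -0.002], [-0.94, -0.251, 0.231], [-0.224, -0.057, -0.973]], 't': [-0.573, -0.026, 0.391]}
```

```bash
python3 -m handwheel '[{"gripper":1,"dx":0.325,"dy":-0.163,"dz":-0.02,"spin":0.0135},{"gripper":1,"dx":0.325,"dy":-0.163,"dz":-0.02,"spin":0.0135},{"gripper":1,"dx":0.325,"dy":-0.163,"dz":-0.02,"spin":0.0135},{"gripper":1,"dx":0.325,"dy":-0.163,"dz":-0.02,"spin":0.0135},{"gripper":1,"dx":0.325,"dy":-0.163,"dz":-0.02,"spin":0.0135}]'
python3 - <<'E'
from h import *
s=r.sense(); R=s["eef_rot"]
d=R.T@(np.array([.475,-.265,.22])-s["tool_pos"]); print("shift/600",d/.6, "tool x", np.degrees(np.arctan2(R[1,0],R[0,0])))
E
```

```text
time: 0.6
tool_pos: [0.3138, -0.4078, 0.226]
eef_rot: [[0.976, 0.22, 0.001], [0.22, -0.976, 0.001], [0.001, -0.001, -1.0]]
wrist_force: [-0.3, -0.4, -0.1]
finger_gap: 0.091
finger_force: 0.0
shift/600 [ 0.31436774 -0.17307332  0.01049704] tool x 12.699416061206103
```

```bash
python3 -m handwheel '[{"gripper":1,"dx":0.31,"dy":-0.173,"dz":0.01},{"gripper":1,"dx":0.31,"dy":-0.173,"dz":0.01},{"gripper":1,"dx":0.31,"dy":-0.173,"dz":0.01},{"gripper":1,"dx":0.31,"dy":-0.173,"dz":0.01},{"gripper":1,"dx":0.31,"dy":-0.173,"dz":0.01}]'
python3 - <<'E'
from h import *
s=r.sense(); R=s["eef_rot"]
c=eyes.calibration("wrist"); p,d=eyes.capture("wrist"); im=p[:,:,::-1].copy(); cv2.imwrite("pics/w1.png",im)
print(s["tool_pos"],np.degrees(np.arctan2(R[1,0],R[0,0])), "ridge at", proj(c,[.475,-.265,.034],True), "TCP proj", proj(c,s["tool_pos"],True))
E
```

```text
[ 0.31381743 -0.40777797  0.22596837] 12.699416061206103 ridge at [191.28642003  29.09638505] TCP proj [281.97767167 248.46870903]schema error: expected keys gripper, dx, dy, dz, spin
```

View pics/w1.png

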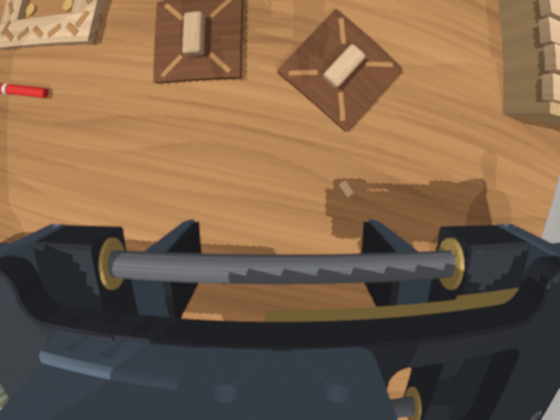

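The move was refused because every row needs all five keys. The wrist picture is still useful: the tile's ridge is at (193,33), the second tile at (343,67) and the panel at top left. I'll repeat the move.

```bash
python3 -m handwheel '[{"gripper":1,"dx":0.31,"dy":-0.173,"dz":0.02,"spin":0},{"gripper":1,"dx":0.31,"dy":-0.173,"dz":0.02,"spin":0},{"gripper":1,"dx":0.31,"dy":-0.173,"dz":0.02,"spin":0},{"gripper":1,"dx":0.31,"dy":-0.173,"dz":0.02,"spin":0},{"gripper":1,"dx":0.31,"dy":-0.173,"dz":0.02,"spin":0}]'
cat >> h.py <<'E'
def wmeasure(name=None):
    s=r.sense(); c=eyes.calibration("wrist"); p,d=eyes.capture("wrist"); im=p[:,:,::-1].copy()
    if name: cv2.imwrite(name,im)
    return s,c,im
def blob(mask,uv,half,close=3):
    u,v=map(int,uv); w=np.zeros_like(mask); a=slice(max(0,v-half),v+half); b=slice(max(0,u-half),u+half)
    w[a,b]=mask[a,b]; w=cv2.morphologyEx(w,cv2.MORPH_CLOSE,np.ones((close,close)))
    return max(cv2.findContours(w,cv2.RETR_EXTERNAL,cv2.CHAIN_APPROX_NONE)[0],key=cv2.contourArea)
def ridge(c,im,guess,z,half=55):
    hsv=cv2.cvtColor(im,cv2.COLOR_BGR2HSV); m=((hsv[:,:,2]>135)&(hsv[:,:,1]<130)).astype(np.uint8)*255
    return square(c,blob(m,proj(c,guess,True),half),z,True)
E
python3 - <<'E'
from h import *
s,c,im=wmeasure("pics/w2.png"); R=s["eef_rot"]
print(s["tool_pos"],np.degrees(np.arctan2(R[1,0],R[0,0])), "ridge at", proj(c,[.475,-.265,.034],True))
print(ridge(c,im,[.475,-.265,.034],.034))
E
```

```text
time: 1.15
tool_pos: [0.4729, -0.2664, 0.2131]
eef_rot: [[0.975, 0.22, -0.0], [0.22, -0.975, 0.002], [0.0, -0.001, -1.0]]
wrist_force: [-0.0, -0.9, -0.4]
finger_gap: 0.0911
finger_force: 0.0
[ 0.47293299 -0.26643303  0.21310009] 12.73447019591829 ridge at [280.95278132 188.42716445]
((472.4129333496094, -265.62872314453125), (52.58261489868164, 22.290546417236328), 12.702962875366211)
```

View pics/w2.png

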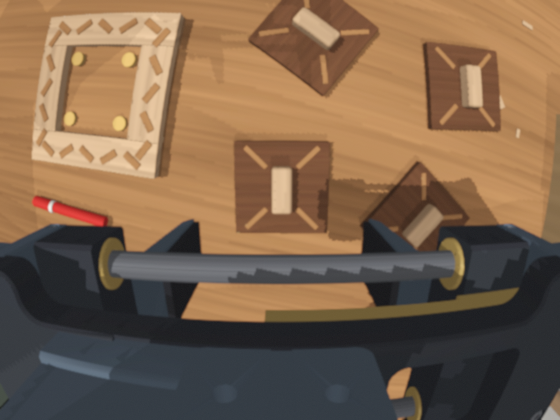

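The wrist view shows the tile square under the gripper, with its ridge at (282,190). It measures (472.4, -265.6) mm at 12.70°, and the tool is within 1 mm of that. I'll go down.

```bash
python3 -m handwheel '[{"gripper":1,"dx":0,"dy":-0.0015,"dz":0.08,"spin":0},{"gripper":1,"dx":0,"dy":-0.0015,"dz":0.16,"spin":0},{"gripper":1,"dx":0,"dy":-0.0015,"dz":0.24,"spin":0},{"gripper":1,"dx":0,"dy":-0.0015,"dz":0.3,"spin":0},{"gripper":1,"dx":0,"dy":-0.0015,"dz":0.322,"spin":0}]'; python3 -m handwheel '[{"gripper":1,"dx":0,"dy":0,"dz":0,"spin":0}]'
```

```text
time: 1.7
tool_pos: [0.4665, -0.2682, 0.0169]
eef_rot: [[0.976, 0.216, -0.007], [0.216, -0.976, 0.003], [-0.006, -0.005, -1.0]]
wrist_force: [-0.4, 0.8, 0.1]
finger_gap: 0.091
finger_force: 0.0
time: 1.8
tool_pos: [0.4676, -0.2686, 0.0184]
eef_rot: [[0.977, 0.215, -0.005], [0.215, -0.977, 0.003], [-0.005, -0.004, -1.0]]
wrist_force: [-0.6, 0.4, 0.9]
finger_gap: 0.0915
finger_force: 0.0
```

```bash
python3 -m handwheel '[{"gripper":1,"dx":0,"dy":0,"dz":0,"spin":0},{"gripper":1,"dx":0,"dy":0,"dz":0,"spin":0},{"gripper":1,"dx":0,"dy":0,"dz":0,"spin":0}]'
```

```text
time: 2.1
tool_pos: [0.471, -0.2691, 0.0222]
eef_rot: [[0.976, 0.216, 0.002], [0.216, -0.976, -0.002], [0.002, 0.002, -1.0]]
wrist_force: [-0.8, -0.3, 0.7]
finger_gap: 0.0915
finger_force: 0.0
```

```bash
python3 -m handwheel '[{"gripper":1,"dx":0.003,"dy":-0.005,"dz":0.006,"spin":0},{"gripper":1,"dx":0.003,"dy":-0.005,"dz":0.006,"spin":0},{"gripper":1,"dx":0.003,"dy":-0.005,"dz":0.006,"spin":0}]'
```

```text
time: 2.4
tool_pos: [0.4715, -0.2647, 0.0173]
eef_rot: [[0.976, 0.217, 0.0], [0.217, -0.976, -0.0], [0.0, 0.0, -1.0]]
wrist_force: [0.5, 0.2, -0.4]
finger_gap: 0.0914
finger_force: 0.0
```

Centred, with the tips 3 mm above the tile face. I'll close the gripper.

```bash
python3 -m handwheel '[{"gripper":0,"dx":0,"dy":0,"dz":0,"spin":0},{"gripper":0,"dx":0,"dy":0,"dz":0,"spin":0},{"gripper":0,"dx":0,"dy":0,"dz":0,"spin":0},{"gripper":0,"dx":0,"dy":0,"dz":0,"spin":0},{"gripper":0,"dx":0,"dy":0,"dz":0,"spin":0}]';python3 -m handwheel '[{"gripper":0,"dx":0,"dy":0,"dz":0,"spin":0},{"gripper":0,"dx":0,"dy":0,"dz":0,"spin":0},{"gripper":0,"dx":0,"dy":0,"dz":0,"spin":0}]'
```

```text
time: 2.9
tool_pos: [0.4714, -0.265, 0.0172]
eef_rot: [[0.976, 0.217, 0.0], [0.217, -0.976, -0.0], [-0.0, 0.0, -1.0]]
wrist_force: [0.3, 0.2, -1.3]
finger_gap: 0.0541
finger_force: 0.0
time: 3.2
tool_pos: [0.4715, -0.265, 0.0171]
eef_rot: [[0.976, 0.217, 0.0], [0.217, -0.976, -0.0], [0.0, 0.0, -1.0]]
wrist_force: [0.5, 1.2, 0.0]
finger_gap: 0.0302
finger_force: 0.0
```

```bash
python3 -m handwheel '[{"gripper":0,"dx":0,"dy":0,"dz":0,"spin":0},{"gripper":0,"dx":0,"dy":0,"dz":0,"spin":0},{"gripper":0,"dx":0,"dy":0,"dz":0,"spin":0},{"gripper":0,"dx":0,"dy":0,"dz":-0.02,"spin":0},{"gripper":0,"dx":0,"dy":0,"dz":-0.1,"spin":0}]';python3 -m handwheel '[{"gripper":0,"dx":0,"dy":0,"dz":0,"spin":0},{"gripper":0,"dx":0,"dy":0,"dz":0,"spin":0},{"gripper":0,"dx":0,"dy":0,"dz":0,"spin":0}]'
python3 - <<'E'
from h import *
s=r.sense(); R=s["eef_rot"]
d=R.T@(np.array([.5495,-.0105,.10])-s["tool_pos"]); print("shift/600",d/.6, "tool x", np.degrees(np.arctan2(R[1,0],R[0,0])),s["finger_gap"],s["finger_force"])
E
```

```text
time: 3.7
tool_pos: [0.4679, -0.2628, 0.0739]
eef_rot: [[0.976, 0.217, -0.01], [0.217, -0.976, 0.006], [-0.009, -0.008, -1.0]]
wrist_force: [-0.3, 0.2, -2.2]
finger_gap: 0.0219
finger_force: 30.0
time: 4.0
tool_pos: [0.4706, -0.2644, 0.0766]
eef_rot: [[0.976, 0.217, -0.002], [0.217, -0.976, 0.001], [-0.001, -0.001, -1.0]]
wrist_force: [0.6, 0.2, -2.5]
finger_gap: 0.0219
finger_force: 30.0
shift/600 [ 0.2200467  -0.38469596 -0.03881838] tool x 12.514295207091397 0.02189280263495917 29.999683499336243
```

```bash
python3 -m handwheel '[{"gripper":0,"dx":0.0,"dy":-0.08,"dz":-0.1,"spin":0.053},{"gripper":0,"dx":0.01,"dy":-0.42,"dz":-0.2,"spin":0.053},{"gripper":0,"dx":0.01,"dy":-0.42,"dz":-0.2,"spin":0.053},{"gripper":0,"dx":0.01,"dy":-0.42,"dz":-0.2,"spin":0.053},{"gripper":0,"dx":0.01,"dy":-0.42,"dz":-0.2,"spin":0.053}]';python3 -m handwheel '[{"gripper":0,"dx":0,"dy":-0.1,"dz":0,"spin":0},{"gripper":0,"dx":0,"dy":-0.1,"dz":0,"spin":0},{"gripper":0,"dx":0,"dy":-0.1,"dz":0,"spin":0},{"gripper":0,"dx":0,"dy":-0.1,"dz":0,"spin":0}]'
python3 - <<'E'
from h import *
s=r.sense(); R=s["eef_rot"]
d=R.T@(np.array([.42,-.012,.20])-s["tool_pos"]); print("shift/600",d/.6, "tool x", np.degrees(np.arctan2(R[1,0],R[0,0])),s["finger_gap"],s["finger_force"],s["joint_vel"])
E
```

```text
time: 4.5
tool_pos: [0.4274, -0.0484, 0.1844]
eef_rot: [[0.999, 0.051, -0.003], [0.051, -0.999, 0.001], [-0.003, -0.001, -1.0]]
wrist_force: [0.6, -0.2, -1.2]
finger_gap: 0.0217
finger_force: 30.0
time: 4.9
tool_pos: [0.4255, 0.009, 0.1841]
eef_rot: [[0.999, 0.052, -0.002], [0.052, -0.999, -0.001], [-0.002, 0.001, -1.0]]
wrist_force: [-0.2, -0.2, -2.6]
finger_gap: 0.0218
finger_force: 30.0
shift/600 [-0.0110353   0.03456373 -0.02639032] tool x 2.985318655286151 0.021817427278319174 29.99957174062729 [-1.51400002  0.15406278 -0.41116792  0.08994019  0.03276498  0.11726177]
```

```bash
python3 -m handwheel '[{"gripper":0,"dx":-0.01,"dy":0.03,"dz":-0.06,"spin":0},{"gripper":0,"dx":-0.01,"dy":0.03,"dz":-0.06,"spin":0},{"gripper":0,"dx":-0.01,"dy":0.03,"dz":-0.06,"spin":0},{"gripper":0,"dx":-0.01,"dy":0.03,"dz":-0.06,"spin":0},{"gripper":0,"dx":-0.01,"dy":0.03,"dz":-0.06,"spin":0}]'
python3 - <<'E'
from h import *
s,c,im=wmeasure("pics/w3.png"); R=s["eef_rot"]
print(s["tool_pos"],np.degrees(np.arctan2(R[1,0],R[0,0])), "pocket at", proj(c,[.5495,-.0105,.022],True))
E
```

```text
time: 5.4
tool_pos: [0.4202, -0.0087, 0.2198]
eef_rot: [[0.999, 0.051, -0.003], [0.051, -0.999, 0.0], [-0.003, -0.0, -1.0]]
wrist_force: [-0.1, -0.6, -2.0]
finger_gap: 0.0217
finger_force: 30.0
[ 0.42020217 -0.00873153  0.21984016] 2.9294573956525087 pocket at [289.07754236  74.5742134 ]
```

View pics/w3.png

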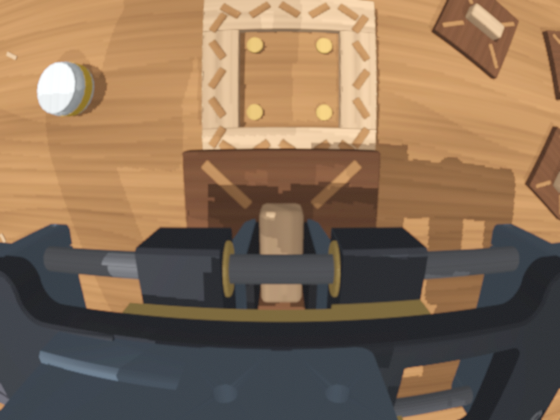

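The wrist view shows the panel's outer edges at u≈202 and 376 and its near pocket edge at v≈127. The held tile's front edge is at v≈151, u 184–378. I'll measure both from edge lines.

```bash
python3 - <<'E'
from h import *
im=cv2.imread("pics/w3.png"); c=eyes.calibration("wrist"); s=r.sense(); R=s["eef_rot"]; T=s["tool_pos"]
g=cv2.GaussianBlur(im,(3,3),0).astype(float); lum=g[:,:,0]  # blue separates pale from brown
def edge_h(v,u0,u1,sgn):
    d=np.diff(lum[v,u0:u1])*sgn; i=int(np.argmax(d)); w=d[max(0,i-2):i+3].clip(0); return (u0+max(0,i-2)+.5+(w*np.arange(len(w))).sum()/w.sum(),v)
def edge_v(u,v0,v1,sgn):
    d=np.diff(lum[v0:v1,u])*sgn; i=int(np.argmax(d)); w=d[max(0,i-2):i+3].clip(0); return (u,v0+max(0,i-2)+.5+(w*np.arange(len(w))).sum()/w.sum())
def fit(P,z):
    Q=np.array([ray(c,p,z,True)[:2] for p in P])*1000
    vx,vy,x,y=cv2.fitLine(Q.astype(np.float32),cv2.DIST_HUBER,0,.01,.01).ravel()
    res=(Q-[x,y])@np.array([-vy,vx]); return np.array([x,y]),np.degrees(np.arctan2(vy,vx)),res.std()
for n,P,z in [("left outer",[edge_h(v,192,212,1) for v in range(15,140,5)],.022),
 ("right outer",[edge_h(v,366,386,-1) for v in range(15,140,5)],.022),
 ("near mouth",[edge_v(u,119,136,1) for u in range(265,312,4)],.022),
 ("left mouth",[edge_h(v,230,250,-1) for v in range(58,105,4)],.022),
 ("right mouth",[edge_h(v,332,350,1) for v in range(58,105,4)],.022)]:
    print(n,fit(P,z))
zt=T[2]-.0171+.014
for n,P in [("tile front",[edge_v(u,144,157,-1) for u in range(215,370,5)]),("tile left",[edge_h(v,176,192,-1) for v in range(158,215,4)]),("tile right",[edge_h(v,370,386,1) for v in range(158,205,4)])]:
    p,a,e=fit(P,zt); q=R.T@(np.array([*p/1000,zt])-T); print(n,"tool frame mm",q*1000,"world angle",a,e)
E
```

```text
left outer (array([558.1917 ,  90.29648], dtype=float32), np.float32(2.8463852), np.float64(0.3094726804598788))
right outer (array([ 545.4507, -110.8789], dtype=float32), np.float32(2.8305838), np.float64(0.1264600055561296))
near mouth (array([489.6574  , -11.963155], dtype=float32), np.float32(-87.02472), np.float64(0.07408823725740706))
left mouth (array([544.6484  ,  47.359146], dtype=float32), np.float32(2.9183629), np.float64(0.030806960149265723))
right mouth (array([547.57227, -68.75555], dtype=float32), np.float32(2.9762769), np.float64(0.26395863119544316))
tile front tool frame mm [55.86145134  5.16279029  2.97457212] world angle -86.911026 0.4845101630887924
tile left tool frame mm [ 36.41958491 -55.36342825   3.02847084] world angle 2.669077 0.10609805611141637
tile right tool frame mm [38.93523287 54.33576464  3.00373094] world angle 1.5763566 0.18751813644163481
```

```bash
python3 -m handwheel '[{"gripper":0,"dx":0.08,"dy":0.006,"dz":0,"spin":0},{"gripper":0,"dx":0.16,"dy":0.012,"dz":0.03,"spin":0},{"gripper":0,"dx":0.211,"dy":0.0147,"dz":0.1,"spin":0},{"gripper":0,"dx":0.211,"dy":0.0147,"dz":0.17,"spin":0},{"gripper":0,"dx":0.211,"dy":0.0147,"dz":0.23,"spin":0}]';python3 -m handwheel '[{"gripper":0,"dx":0,"dy":0,"dz":0.01,"spin":0},{"gripper":0,"dx":0,"dy":0,"dz":0.01,"spin":0},{"gripper":0,"dx":0,"dy":0,"dz":0.01,"spin":0},{"gripper":0,"dx":0,"dy":0,"dz":0.01,"spin":0},{"gripper":0,"dx":0,"dy":0,"dz":0.01,"spin":0}]'
cat > go.py <<'E'
from h import *; import sys
# shift (units) from the measured pose to world x,y,z (m) and tool-x angle
def go(x,y,z,a=2.9):
    s=r.sense(); R=s["eef_rot"]; d=R.T@(np.array([x,y,z])-s["tool_pos"])/.6
    print("t",round(s["time"],2),"shift",np.round(d,4),"angle",np.degrees(np.arctan2(R[1,0],R[0,0])),"pos",s["tool_pos"].round(4),"F",np.round(s["wrist_force"],1))
go(*map(float,sys.argv[1:]))
E
python3 go.py .5469 -.0111 .045
```

```text
time: 5.95
tool_pos: [0.5475, -0.0105, 0.0796]
eef_rot: [[0.999, 0.052, -0.003], [0.052, -0.999, 0.0], [-0.003, -0.0, -1.0]]
wrist_force: [0.4, -0.5, -1.4]
finger_gap: 0.0219
finger_force: 30.0
time: 6.45
tool_pos: [0.5488, -0.0108, 0.0789]
eef_rot: [[0.999, 0.052, 0.004], [0.052, -0.999, -0.0], [0.004, 0.0, -1.0]]
wrist_force: [-0.1, 0.3, -1.4]
finger_gap: 0.0217
finger_force: 30.0
t 6.45 shift [-0.0034  0.0004  0.0565] angle 2.9731339161144175 pos [ 0.5488 -0.0108  0.0789] F [-0.1  0.3 -1.4]
```

```bash
python3 -m handwheel '[{"gripper":0,"dx":-0.003,"dy":0,"dz":0.03,"spin":0},{"gripper":0,"dx":-0.003,"dy":0,"dz":0.055,"spin":0},{"gripper":0,"dx":-0.003,"dy":0,"dz":0.055,"spin":0},{"gripper":0,"dx":-0.003,"dy":0,"dz":0.055,"spin":0},{"gripper":0,"dx":-0.003,"dy":0,"dz":0.055,"spin":0}]'; python3 go.py .5469 -.0111 .037
python3 - <<'E'
from h import *
s,c,im=wmeasure("pics/w4.png")
cv2.imwrite("pics/w4c.png",cv2.resize(im[0:260,100:460],None,fx=2,fy=2))
E
```

```text
time: 6.95
tool_pos: [0.5469, -0.0109, 0.0452]
eef_rot: [[0.999, 0.052, 0.002], [0.052, -0.999, -0.0], [0.002, 0.0, -1.0]]
wrist_force: [1.0, 0.6, -1.8]
finger_gap: 0.0219
finger_force: 30.0
t 6.95 shift [-0.      0.0004  0.0137] angle 2.9726305011411474 pos [ 0.5469 -0.0109  0.0452] F [ 1.   0.6 -1.8]
```

View pics/w4c.png

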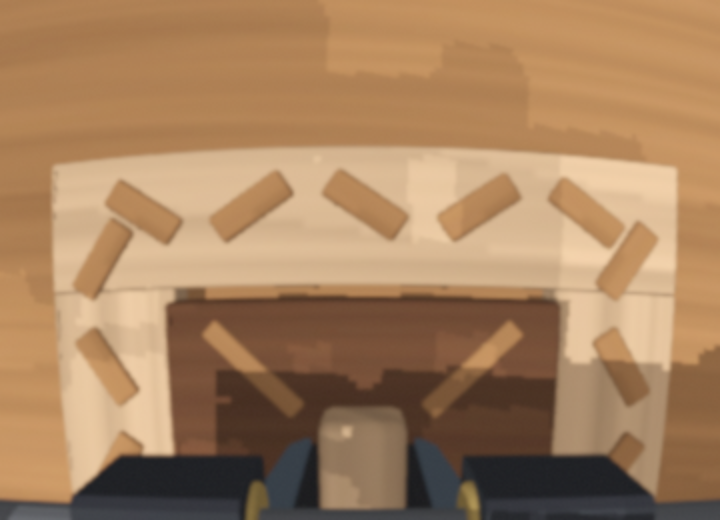

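The crop shows the tile centred over the pocket: side margins are even at crop u≈168 and 558, with a thin gap at the far edge at v≈295. I'll lower it gently.

```bash
python3 -m handwheel '[{"gripper":0,"dx":0,"dy":0,"dz":0.007,"spin":0},{"gripper":0,"dx":0,"dy":0,"dz":0.014,"spin":0},{"gripper":0,"dx":0,"dy":0,"dz":0.014,"spin":0},{"gripper":0,"dx":0,"dy":0,"dz":0.014,"spin":0}]'; python3 -m handwheel '[{"gripper":0,"dx":0,"dy":0,"dz":0.002,"spin":0},{"gripper":0,"dx":0,"dy":0,"dz":0.002,"spin":0},{"gripper":0,"dx":0,"dy":0,"dz":0.002,"spin":0}]'
```

```text
time: 7.4
tool_pos: [0.5458, -0.0108, 0.0354]
eef_rot: [[0.999, 0.052, -0.0], [0.052, -0.999, -0.0], [-0.001, 0.0, -1.0]]
wrist_force: [-0.1, 0.1, -1.4]
finger_gap: 0.0221
finger_force: 30.0
time: 7.7
tool_pos: [0.546, -0.0108, 0.0344]
eef_rot: [[0.999, 0.052, 0.0], [0.052, -0.999, -0.0], [0.0, 0.0, -1.0]]
wrist_force: [0.0, 0.0, -1.8]
finger_gap: 0.0217
finger_force: 30.0
```

```bash
python3 -m handwheel '[{"gripper":0,"dx":0.001,"dy":0,"dz":0.002,"spin":0},{"gripper":0,"dx":0.001,"dy":0,"dz":0.002,"spin":0}]'; python3 -m handwheel '[{"gripper":0,"dx":0,"dy":0,"dz":0.002,"spin":0},{"gripper":0,"dx":0,"dy":0,"dz":0.002,"spin":0}]'
```

```text
time: 7.9
tool_pos: [0.5465, -0.0108, 0.0331]
eef_rot: [[0.999, 0.052, -0.0], [0.052, -0.999, -0.0], [-0.0, 0.0, -1.0]]
wrist_force: [0.4, -0.2, -1.1]
finger_gap: 0.0217
finger_force: 30.0
time: 8.1
tool_pos: [0.5467, -0.0108, 0.0324]
eef_rot: [[0.999, 0.052, 0.0], [0.052, -0.999, -0.0], [0.0, 0.0, -1.0]]
wrist_force: [-1.4, -0.3, 2.8]
finger_gap: 0.0217
finger_force: 30.0
```

Contact at about 4 N. I'll release and retreat.

```bash
python3 -m handwheel '[{"gripper":0.5,"dx":0,"dy":0,"dz":-0.001,"spin":0},{"gripper":0.5,"dx":0,"dy":0,"dz":-0.001,"spin":0},{"gripper":0.5,"dx":0,"dy":0,"dz":-0.001,"spin":0},{"gripper":0.5,"dx":0,"dy":0,"dz":-0.02,"spin":0},{"gripper":0.5,"dx":0,"dy":0,"dz":-0.1,"spin":0}]';python3 -m handwheel '[{"gripper":0,"dx":-0.08,"dy":0,"dz":-0.07,"spin":0},{"gripper":0,"dx":-0.16,"dy":0,"dz":-0.15,"spin":0},{"gripper":0,"dx":-0.19,"dy":0,"dz":-0.2,"spin":0},{"gripper":0,"dx":-0.19,"dy":0,"dz":-0.2,"spin":0},{"gripper":0,"dx":-0.19,"dy":0,"dz":-0.2,"spin":0}]'
python3 -m handwheel '[{"gripper":0,"dx":0,"dy":0,"dz":0,"spin":0},{"gripper":0,"dx":0,"dy":0,"dz":0,"spin":0},{"gripper":0,"dx":0,"dy":0,"dz":0,"spin":0}]'
python3 - <<'E'
from h import *
s,c,im=wmeasure("pics/w5.png")
print("pocket at",proj(c,[.5477,-.0106,.022],True))
_,d=eyes.capture("scene"); p,d2=eyes.capture("top"); cv2.imwrite("pics/top5.png",p[:,:,::-1]); np.save("pics/top5.npy",d2); np.save("pics/scene5.npy",d)
E
```

```text
time: 8.6
tool_pos: [0.5429, -0.0107, 0.089]
eef_rot: [[0.999, 0.052, -0.011], [0.052, -0.999, 0.0], [-0.011, -0.001, -1.0]]
wrist_force: [-0.2, -0.0, -0.0]
finger_gap: 0.0458
finger_force: 0.0
time: 9.1
tool_pos: [0.4331, -0.0168, 0.2146]
eef_rot: [[0.999, 0.052, 0.006], [0.052, -0.999, -0.0], [0.006, 0.001, -1.0]]
wrist_force: [0.2, -0.8, -0.6]
finger_gap: 0.0088
finger_force: 0.0
time: 9.4
tool_pos: [0.4328, -0.0166, 0.2104]
eef_rot: [[0.999, 0.052, -0.003], [0.052, -0.999, 0.0], [-0.003, -0.0, -1.0]]
wrist_force: [0.5, 0.6, 0.6]
finger_gap: 0.0004
finger_force: 0.0
pocket at [281.60897521  85.34304986]
```

View pics/w5.png

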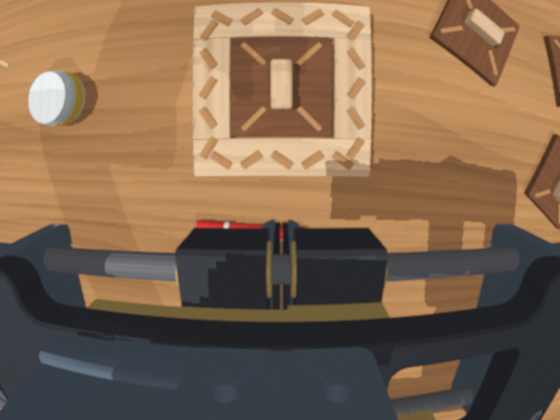

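The tile sits in the pocket, at (282,85) in this view, on top of the plugs. The fingers are now shut and I'll press each corner in stages, starting over plug1.

```bash
python3 go.py .5046 .0303 .040
```

```text
t 9.55 shift [ 0.1242 -0.0719  0.2848] angle 2.9807347057016154 pos [ 0.4328 -0.0167  0.211 ] F [-0.5 -0.2  0.2]
```

```bash
python3 -m handwheel '[{"gripper":0,"dx":0.124,"dy":-0.072,"dz":0.05,"spin":0},{"gripper":0,"dx":0.124,"dy":-0.072,"dz":0.11,"spin":0},{"gripper":0,"dx":0.124,"dy":-0.072,"dz":0.18,"spin":0},{"gripper":0,"dx":0.124,"dy":-0.072,"dz":0.25,"spin":0},{"gripper":0,"dx":0.124,"dy":-0.072,"dz":0.275,"spin":0}]'; python3 -m handwheel '[{"gripper":0,"dx":0,"dy":0,"dz":0,"spin":0},{"gripper":0,"dx":0,"dy":0,"dz":0,"spin":0},{"gripper":0,"dx":0,"dy":0,"dz":0,"spin":0},{"gripper":0,"dx":0,"dy":0,"dz":0,"spin":0}]'; python3 go.py .5046 .0303 .030
```

```text
time: 10.05
tool_pos: [0.5016, 0.0305, 0.0421]
eef_rot: [[0.999, 0.053, -0.009], [0.053, -0.999, -0.0], [-0.009, -0.0, -1.0]]
wrist_force: [-1.1, -0.7, -0.0]
finger_gap: 0.0003
finger_force: 0.0
time: 10.45
tool_pos: [0.5059, 0.0302, 0.0485]
eef_rot: [[0.999, 0.052, 0.003], [0.052, -0.999, 0.0], [0.003, 0.0, -1.0]]
wrist_force: [-0.4, 0.5, 0.6]
finger_gap: 0.0005
finger_force: 0.0
t 10.45 shift [-0.0022 -0.0002  0.0308] angle 2.965343219133874 pos [0.5059 0.0302 0.0485] F [-0.4  0.5  0.6]
```

```bash
python3 -m handwheel '[{"gripper":0,"dx":-0.001,"dy":0,"dz":0.014,"spin":0},{"gripper":0,"dx":-0.001,"dy":0,"dz":0.025,"spin":0},{"gripper":0,"dx":-0.001,"dy":0,"dz":0.025,"spin":0},{"gripper":0,"dx":-0.001,"dy":0,"dz":0.025,"spin":0}]'; for i in 1; do python3 -m handwheel '[{"gripper":0,"dx":0,"dy":0,"dz":0.004,"spin":0},{"gripper":0,"dx":0,"dy":0,"dz":0.004,"spin":0},{"gripper":0,"dx":0,"dy":0,"dz":0.004,"spin":0}]'; done;
```

```text
time: 10.85
tool_pos: [0.5039, 0.0302, 0.0317]
eef_rot: [[0.999, 0.052, -0.001], [0.052, -0.999, -0.0], [-0.001, 0.0, -1.0]]
wrist_force: [0.4, -0.6, -0.3]
finger_gap: 0.0002
finger_force: 0.0
time: 11.15
tool_pos: [0.5042, 0.0302, 0.0296]
eef_rot: [[0.999, 0.052, 0.0], [0.052, -0.999, -0.0], [-0.0, 0.0, -1.0]]
wrist_force: [-1.2, 0.4, 0.5]
finger_gap: 0.0004
finger_force: 0.0
```

```bash
python3 -m handwheel '[{"gripper":0,"dx":0,"dy":0,"dz":0.003,"spin":0},{"gripper":0,"dx":0,"dy":0,"dz":0.003,"spin":0},{"gripper":0,"dx":0,"dy":0,"dz":0.003,"spin":0}]'
```

```text
time: 11.45
tool_pos: [0.5044, 0.0303, 0.0281]
eef_rot: [[0.999, 0.052, 0.001], [0.052, -0.999, -0.0], [0.001, 0.0, -1.0]]
wrist_force: [-0.7, -0.2, 2.7]
finger_gap: 0.0002
finger_force: 1.5
```

```bash
python3 -m handwheel '[{"gripper":0,"dx":0,"dy":0,"dz":0.002,"spin":0},{"gripper":0,"dx":0,"dy":0,"dz":0.002,"spin":0},{"gripper":0,"dx":0,"dy":0,"dz":0.002,"spin":0}]'
```

```text
time: 11.75
tool_pos: [0.5043, 0.0304, 0.0274]
eef_rot: [[0.999, 0.052, 0.001], [0.052, -0.999, 0.0], [0.001, -0.0, -1.0]]
wrist_force: [-2.1, 0.2, 8.1]
finger_gap: 0.0004
finger_force: 4.0
```

```bash
python3 -m handwheel '[{"gripper":0,"dx":0,"dy":0,"dz":0.001,"spin":0},{"gripper":0,"dx":0,"dy":0,"dz":0.002,"spin":0},{"gripper":0,"dx":0,"dy":0,"dz":0.002,"spin":0}]'
```

```text
time: 12.05
tool_pos: [0.5042, 0.0305, 0.0266]
eef_rot: [[0.999, 0.052, 0.001], [0.052, -0.999, 0.0], [0.001, -0.0, -1.0]]
wrist_force: [-3.0, 0.7, 11.2]
finger_gap: 0.0009
finger_force: 5.6
```

```bash
python3 -m handwheel '[{"gripper":0,"dx":0,"dy":0,"dz":0.001,"spin":0},{"gripper":0,"dx":0,"dy":0,"dz":0.002,"spin":0},{"gripper":0,"dx":0,"dy":0,"dz":0.002,"spin":0}]'
```

```text
time: 12.35
tool_pos: [0.504, 0.0308, 0.0254]
eef_rot: [[0.999, 0.051, 0.0], [0.051, -0.999, 0.001], [0.0, -0.001, -1.0]]
wrist_force: [-3.4, 1.4, 12.4]
finger_gap: 0.0007
finger_force: 6.2
```

```bash
python3 -m handwheel '[{"gripper":0,"dx":0,"dy":0,"dz":0.001,"spin":0},{"gripper":0,"dx":0,"dy":0,"dz":0.002,"spin":0},{"gripper":0,"dx":0,"dy":0,"dz":0.003,"spin":0},{"gripper":0,"dx":0,"dy":0,"dz":0.003,"spin":0}]'
```

```text
time: 12.75
tool_pos: [0.5039, 0.0309, 0.0244]
eef_rot: [[0.999, 0.051, 0.0], [0.051, -0.999, 0.001], [0.0, -0.001, -1.0]]
wrist_force: [-5.9, 3.7, 19.3]
finger_gap: 0.0005
finger_force: 9.8
```

```bash
python3 -m handwheel '[{"gripper":0,"dx":0,"dy":0,"dz":-0.04,"spin":0},{"gripper":0,"dx":0.001,"dy":0.08,"dz":-0.04,"spin":0},{"gripper":0,"dx":0.001,"dy":0.144,"dz":-0.04,"spin":0},{"gripper":0,"dx":0.001,"dy":0.144,"dz":-0.03,"spin":0},{"gripper":0,"dx":0.001,"dy":0.144,"dz":-0.02,"spin":0}]'; python3 -m handwheel '[{"gripper":0,"dx":0,"dy":0,"dz":0,"spin":0},{"gripper":0,"dx":0,"dy":0,"dz":0.002,"spin":0},{"gripper":0,"dx":0,"dy":0,"dz":0.004,"spin":0}]'; python3 go.py .5089 -.0556 .029
```

```text
time: 13.25
tool_pos: [0.509, -0.0565, 0.0339]
eef_rot: [[0.999, 0.05, -0.0], [0.05, -0.999, 0.0], [-0.0, -0.0, -1.0]]
wrist_force: [0.4, 0.8, 0.4]
finger_gap: 0.0004
finger_force: 0.0
time: 13.55
tool_pos: [0.5092, -0.0551, 0.0319]
eef_rot: [[0.999, 0.053, -0.0], [0.053, -0.999, -0.0], [-0.0, -0.0, -1.0]]
wrist_force: [0.1, 0.4, 1.6]
finger_gap: 0.0005
finger_force: 0.0
t 13.55 shift [-0.0006  0.0008  0.0048] angle 3.0538191436072126 pos [ 0.5092 -0.0551  0.0319] F [0.1 0.4 1.6]
```

```bash
python3 -m handwheel '[{"gripper":0,"dx":0,"dy":0,"dz":0.002,"spin":0},{"gripper":0,"dx":0,"dy":0,"dz":0.003,"spin":0},{"gripper":0,"dx":0,"dy":0,"dz":0.003,"spin":0}]'
```

```text
time: 13.85
tool_pos: [0.5093, -0.0558, 0.0302]
eef_rot: [[0.999, 0.052, 0.0], [0.052, -0.999, -0.0], [0.0, 0.0, -1.0]]
wrist_force: [-0.1, 0.5, 0.2]
finger_gap: 0.0003
finger_force: 0.0
```

```bash
python3 -m handwheel '[{"gripper":0,"dx":0,"dy":0,"dz":0.001,"spin":0},{"gripper":0,"dx":0,"dy":0,"dz":0.002,"spin":0},{"gripper":0,"dx":0,"dy":0,"dz":0.002,"spin":0}]'
```

```text
time: 14.15
tool_pos: [0.5092, -0.056, 0.029]
eef_rot: [[0.999, 0.052, -0.0], [0.052, -0.999, -0.0], [-0.0, 0.0, -1.0]]
wrist_force: [-0.6, 0.7, -0.7]
finger_gap: 0.0003
finger_force: 0.0
```

```bash
python3 -m handwheel '[{"gripper":0,"dx":0,"dy":0,"dz":0.001,"spin":0},{"gripper":0,"dx":0,"dy":0,"dz":0.002,"spin":0},{"gripper":0,"dx":0,"dy":0,"dz":0.003,"spin":0},{"gripper":0,"dx":0,"dy":0,"dz":0.003,"spin":0}]'
```

```text
time: 14.55
tool_pos: [0.5093, -0.0561, 0.0279]
eef_rot: [[0.999, 0.052, 0.0], [0.052, -0.999, -0.0], [0.0, 0.0, -1.0]]
wrist_force: [-2.0, -0.9, 6.3]
finger_gap: 0.0003
finger_force: 3.2
```

```bash
python3 -m handwheel '[{"gripper":0,"dx":0,"dy":0,"dz":0.001,"spin":0},{"gripper":0,"dx":0,"dy":0,"dz":0.002,"spin":0},{"gripper":0,"dx":0,"dy":0,"dz":0.003,"spin":0},{"gripper":0,"dx":0,"dy":0,"dz":0.003,"spin":0}]'
```

```text
time: 14.95
tool_pos: [0.5091, -0.0561, 0.0266]
eef_rot: [[0.999, 0.052, 0.0], [0.052, -0.999, -0.0], [0.0, 0.0, -1.0]]
wrist_force: [-3.1, 0.4, 10.1]
finger_gap: 0.0004
finger_force: 5.0
```

```bash
python3 -m handwheel '[{"gripper":0,"dx":0,"dy":0,"dz":0.001,"spin":0},{"gripper":0,"dx":0,"dy":0,"dz":0.002,"spin":0},{"gripper":0,"dx":0,"dy":0,"dz":0.003,"spin":0},{"gripper":0,"dx":0,"dy":0,"dz":0.003,"spin":0}]'
```

```text
time: 15.35
tool_pos: [0.5087, -0.0561, 0.0248]
eef_rot: [[0.999, 0.052, -0.001], [0.052, -0.999, -0.0], [-0.001, 0.0, -1.0]]
wrist_force: [-4.3, -0.2, 10.6]
finger_gap: 0.0008
finger_force: 5.5
```

```bash
python3 -m handwheel '[{"gripper":0,"dx":0,"dy":0,"dz":0.001,"spin":0},{"gripper":0,"dx":0,"dy":0,"dz":0.002,"spin":0},{"gripper":0,"dx":0,"dy":0,"dz":0.002,"spin":0},{"gripper":0,"dx":0,"dy":0,"dz":0.002,"spin":0}]'; python3 go.py .5908 -.0515 .030
```

```text
time: 15.75
tool_pos: [0.5088, -0.0562, 0.0243]
eef_rot: [[0.999, 0.052, -0.0], [0.052, -0.999, -0.0], [-0.0, 0.0, -1.0]]
wrist_force: [-6.4, -0.6, 16.7]
finger_gap: 0.0005
finger_force: 8.4
t 15.75 shift [ 0.1369 -0.0007 -0.0096] angle 2.9816399969797143 pos [ 0.5088 -0.0562  0.0243] F [-6.4 -0.6 16.7]
```

```bash
python3 -m handwheel '[{"gripper":0,"dx":0,"dy":0,"dz":-0.04,"spin":0},{"gripper":0,"dx":0.07,"dy":-0.001,"dz":-0.04,"spin":0},{"gripper":0,"dx":0.136,"dy":-0.001,"dz":-0.04,"spin":0},{"gripper":0,"dx":0.136,"dy":-0.001,"dz":-0.03,"spin":0},{"gripper":0,"dx":0.136,"dy":-0.001,"dz":-0.022,"spin":0}]'; python3 -m handwheel '[{"gripper":0,"dx":0,"dy":0,"dz":0,"spin":0},{"gripper":0,"dx":0,"dy":0,"dz":0.002,"spin":0},{"gripper":0,"dx":0,"dy":0,"dz":0.003,"spin":0},{"gripper":0,"dx":0,"dy":0,"dz":0.003,"spin":0}]'; python3 go.py .5908 -.0515 .029
```

```text
time: 16.25
tool_pos: [0.5905, -0.0511, 0.0348]
eef_rot: [[0.999, 0.052, -0.001], [0.052, -0.999, 0.0], [-0.001, -0.0, -1.0]]
wrist_force: [-0.7, 0.4, -0.8]
finger_gap: 0.0002
finger_force: 0.0
time: 16.65
tool_pos: [0.5902, -0.0512, 0.034]
eef_rot: [[0.999, 0.052, -0.0], [0.052, -0.999, -0.0], [-0.0, 0.0, -1.0]]
wrist_force: [0.9, -0.4, 0.3]
finger_gap: 0.0004
finger_force: 0.0
t 16.65 shift [0.0009 0.0005 0.0083] angle 2.9641876196051826 pos [ 0.5902 -0.0512  0.034 ] F [ 0.9 -0.4  0.3]
```

```bash
python3 -m handwheel '[{"gripper":0,"dx":0,"dy":0,"dz":0.002,"spin":0},{"gripper":0,"dx":0,"dy":0,"dz":0.004,"spin":0},{"gripper":0,"dx":0,"dy":0,"dz":0.005,"spin":0},{"gripper":0,"dx":0,"dy":0,"dz":0.005,"spin":0}]'
```

```text
time: 17.05
tool_pos: [0.5907, -0.0512, 0.0309]
eef_rot: [[0.999, 0.052, 0.0], [0.052, -0.999, -0.0], [-0.0, 0.0, -1.0]]
wrist_force: [-0.0, 0.4, 1.1]
finger_gap: 0.0005
finger_force: 0.6
```

```bash
python3 -m handwheel '[{"gripper":0,"dx":0,"dy":0,"dz":0.001,"spin":0},{"gripper":0,"dx":0,"dy":0,"dz":0.002,"spin":0},{"gripper":0,"dx":0,"dy":0,"dz":0.003,"spin":0},{"gripper":0,"dx":0,"dy":0,"dz":0.003,"spin":0}]'
```

```text
time: 17.45
tool_pos: [0.5916, -0.0512, 0.0296]
eef_rot: [[0.999, 0.052, 0.002], [0.052, -0.999, -0.0], [0.002, 0.0, -1.0]]
wrist_force: [0.8, -0.0, 5.3]
finger_gap: 0.0004
finger_force: 2.2
```

```bash
python3 -m handwheel '[{"gripper":0,"dx":0,"dy":0,"dz":0.001,"spin":0},{"gripper":0,"dx":0,"dy":0,"dz":0.002,"spin":0},{"gripper":0,"dx":0,"dy":0,"dz":0.003,"spin":0},{"gripper":0,"dx":0,"dy":0,"dz":0.003,"spin":0}]'
```

```text
time: 17.85
tool_pos: [0.5916, -0.0514, 0.0282]
eef_rot: [[0.999, 0.052, 0.002], [0.052, -0.999, -0.0], [0.002, 0.001, -1.0]]
wrist_force: [-0.2, 0.7, 6.5]
finger_gap: 0.0004
finger_force: 3.6
```

```bash
python3 -m handwheel '[{"gripper":0,"dx":0,"dy":0,"dz":0.001,"spin":0},{"gripper":0,"dx":0,"dy":0,"dz":0.002,"spin":0},{"gripper":0,"dx":0,"dy":0,"dz":0.003,"spin":0},{"gripper":0,"dx":0,"dy":0,"dz":0.003,"spin":0}]'
```

```text
time: 18.25
tool_pos: [0.5916, -0.0516, 0.0265]
eef_rot: [[0.999, 0.052, 0.002], [0.052, -0.999, -0.001], [0.002, 0.001, -1.0]]
wrist_force: [0.3, -1.0, 8.4]
finger_gap: 0.0006
finger_force: 3.9
```

```bash
python3 -m handwheel '[{"gripper":0,"dx":0,"dy":0,"dz":0.001,"spin":0},{"gripper":0,"dx":0,"dy":0,"dz":0.002,"spin":0},{"gripper":0,"dx":0,"dy":0,"dz":0.002,"spin":0},{"gripper":0,"dx":0,"dy":0,"dz":0.002,"spin":0}]'
```

```text
time: 18.65
tool_pos: [0.5916, -0.0519, 0.0254]
eef_rot: [[0.999, 0.052, 0.002], [0.052, -0.999, -0.001], [0.002, 0.001, -1.0]]
wrist_force: [0.3, -1.6, 7.9]
finger_gap: 0.0004
finger_force: 4.1
```

```bash
python3 -m handwheel '[{"gripper":0,"dx":0,"dy":0,"dz":0.001,"spin":0},{"gripper":0,"dx":0,"dy":0,"dz":0.002,"spin":0},{"gripper":0,"dx":0,"dy":0,"dz":0.002,"spin":0},{"gripper":0,"dx":0,"dy":0,"dz":0.002,"spin":0}]'; python3 go.py .5865 .0344 .030
```

```text
time: 19.05
tool_pos: [0.5917, -0.052, 0.0242]
eef_rot: [[0.999, 0.052, 0.003], [0.052, -0.999, -0.002], [0.003, 0.002, -1.0]]
wrist_force: [0.0, -2.3, 8.4]
finger_gap: 0.0003
finger_force: 4.3
t 19.05 shift [-0.0011 -0.1443 -0.0098] angle 3.001240354036275 pos [ 0.5917 -0.052   0.0242] F [ 0.  -2.3  8.4]
```

Over to plug0.

```bash
python3 -m handwheel '[{"gripper":0,"dx":0,"dy":0,"dz":-0.04,"spin":0},{"gripper":0,"dx":-0.001,"dy":-0.07,"dz":-0.04,"spin":0},{"gripper":0,"dx":-0.001,"dy":-0.144,"dz":-0.04,"spin":0},{"gripper":0,"dx":-0.001,"dy":-0.144,"dz":-0.03,"spin":0},{"gripper":0,"dx":-0.001,"dy":-0.144,"dz":-0.022,"spin":0}]'; python3 -m handwheel '[{"gripper":0,"dx":0,"dy":0,"dz":0,"spin":0},{"gripper":0,"dx":0,"dy":0,"dz":0.003,"spin":0},{"gripper":0,"dx":0,"dy":0,"dz":0.005,"spin":0},{"gripper":0,"dx":0,"dy":0,"dz":0.005,"spin":0}]'; python3 go.py .5865 .0344 .029
```

```text
time: 19.55
tool_pos: [0.5848, 0.0357, 0.0353]
eef_rot: [[0.999, 0.054, -0.002], [0.054, -0.999, -0.001], [-0.002, 0.001, -1.0]]
wrist_force: [0.2, -0.6, -0.1]
finger_gap: 0.0003
finger_force: 0.0
time: 19.95
tool_pos: [0.5856, 0.0343, 0.033]
eef_rot: [[0.999, 0.051, -0.0], [0.051, -0.999, -0.0], [-0.0, 0.0, -1.0]]
wrist_force: [0.4, -1.4, 0.8]
finger_gap: 0.0007
finger_force: 0.0
t 19.95 shift [ 0.0015 -0.      0.0067] angle 2.905368757816388 pos [0.5856 0.0343 0.033 ] F [ 0.4 -1.4  0.8]
```

```bash
python3 -m handwheel '[{"gripper":0,"dx":0,"dy":0,"dz":0.001,"spin":0},{"gripper":0,"dx":0,"dy":0,"dz":0.002,"spin":0},{"gripper":0,"dx":0,"dy":0,"dz":0.002,"spin":0},{"gripper":0,"dx":0,"dy":0,"dz":0.002,"spin":0}]'
```

```text
time: 20.35
tool_pos: [0.5856, 0.0351, 0.0321]
eef_rot: [[0.999, 0.052, 0.0], [0.052, -0.999, -0.0], [0.0, 0.0, -1.0]]
wrist_force: [0.2, -0.2, -0.1]
finger_gap: 0.0008
finger_force: 0.0
```

```bash
python3 -m handwheel '[{"gripper":0,"dx":0,"dy":0,"dz":0.001,"spin":0},{"gripper":0,"dx":0,"dy":0,"dz":0.003,"spin":0},{"gripper":0,"dx":0,"dy":0,"dz":0.004,"spin":0},{"gripper":0,"dx":0,"dy":0,"dz":0.004,"spin":0}]'
```

```text
time: 20.75
tool_pos: [0.5861, 0.0352, 0.0301]
eef_rot: [[0.999, 0.052, 0.001], [0.052, -0.999, 0.0], [0.001, 0.0, -1.0]]
wrist_force: [0.9, 1.7, 4.6]
finger_gap: 0.0003
finger_force: 2.1
```

```bash
python3 -m handwheel '[{"gripper":0,"dx":0,"dy":0,"dz":0.001,"spin":0},{"gripper":0,"dx":0,"dy":0,"dz":0.002,"spin":0},{"gripper":0,"dx":0,"dy":0,"dz":0.003,"spin":0},{"gripper":0,"dx":0,"dy":0,"dz":0.003,"spin":0}]'
```

```text
time: 21.15
tool_pos: [0.5863, 0.0355, 0.0285]
eef_rot: [[0.999, 0.052, 0.002], [0.052, -0.999, 0.001], [0.002, -0.0, -1.0]]
wrist_force: [0.6, 1.0, 5.5]
finger_gap: 0.0006
finger_force: 2.9
```

```bash
python3 -m handwheel '[{"gripper":0,"dx":0,"dy":0,"dz":0.001,"spin":0},{"gripper":0,"dx":0,"dy":0,"dz":0.002,"spin":0},{"gripper":0,"dx":0,"dy":0,"dz":0.003,"spin":0},{"gripper":0,"dx":0,"dy":0,"dz":0.003,"spin":0}]'
```

```text
time: 21.55
tool_pos: [0.5863, 0.0355, 0.0267]
eef_rot: [[0.999, 0.052, 0.002], [0.052, -0.999, 0.001], [0.002, -0.0, -1.0]]
wrist_force: [0.0, 0.6, 6.1]
finger_gap: 0.0004
finger_force: 2.9
```

```bash
python3 -m handwheel '[{"gripper":0,"dx":0,"dy":0,"dz":0.001,"spin":0},{"gripper":0,"dx":0,"dy":0,"dz":0.002,"spin":0},{"gripper":0,"dx":0,"dy":0,"dz":0.003,"spin":0},{"gripper":0,"dx":0,"dy":0,"dz":0.003,"spin":0}]'
```

```text
time: 21.95
tool_pos: [0.5863, 0.0355, 0.0249]
eef_rot: [[0.999, 0.052, 0.002], [0.052, -0.999, 0.001], [0.002, -0.0, -1.0]]
wrist_force: [-0.0, 2.1, 6.0]
finger_gap: 0.0004
finger_force: 2.8
```

```bash
python3 -m handwheel '[{"gripper":0,"dx":0,"dy":0,"dz":0.001,"spin":0},{"gripper":0,"dx":0,"dy":0,"dz":0.002,"spin":0},{"gripper":0,"dx":0,"dy":0,"dz":0.002,"spin":0},{"gripper":0,"dx":0,"dy":0,"dz":0.002,"spin":0}]'; python3 go.py .5908 -.0515 .030
```

```text
time: 22.35
tool_pos: [0.5863, 0.0357, 0.0238]
eef_rot: [[0.999, 0.052, 0.002], [0.052, -0.999, 0.001], [0.002, -0.001, -1.0]]
wrist_force: [-0.1, 1.6, 6.0]
finger_gap: 0.0004
finger_force: 3.0
t 22.35 shift [-0.      0.1454 -0.0105] angle 2.9541651805737588 pos [0.5863 0.0357 0.0238] F [-0.1  1.6  6. ]
```

```bash
python3 -m handwheel '[{"gripper":0,"dx":0,"dy":0,"dz":0.001,"spin":0},{"gripper":0,"dx":0,"dy":0,"dz":0.002,"spin":0},{"gripper":0,"dx":0,"dy":0,"dz":0.002,"spin":0},{"gripper":0,"dx":0,"dy":0,"dz":0.002,"spin":0}]'
```

```text
time: 22.75
tool_pos: [0.5865, 0.0357, 0.023]
eef_rot: [[0.999, 0.051, 0.002], [0.051, -0.999, 0.001], [0.002, -0.001, -1.0]]
wrist_force: [0.2, 2.2, 8.6]
finger_gap: 0.0006
finger_force: 4.3
```

```bash
python3 -m handwheel '[{"gripper":0,"dx":0,"dy":0,"dz":0.001,"spin":0},{"gripper":0,"dx":0,"dy":0,"dz":0.002,"spin":0},{"gripper":0,"dx":0,"dy":0,"dz":0.002,"spin":0},{"gripper":0,"dx":0,"dy":0,"dz":0.002,"spin":0}]'
```

```text
time: 23.15
tool_pos: [0.5866, 0.0359, 0.0226]
eef_rot: [[0.999, 0.051, 0.003], [0.051, -0.999, 0.001], [0.003, -0.001, -1.0]]
wrist_force: [-1.9, 2.5, 12.8]
finger_gap: 0.0003
finger_force: 6.5
```

```bash
python3 -m handwheel '[{"gripper":0,"dx":0,"dy":0,"dz":0.001,"spin":0},{"gripper":0,"dx":0,"dy":0,"dz":0.002,"spin":0},{"gripper":0,"dx":0,"dy":0,"dz":0.002,"spin":0},{"gripper":0,"dx":0,"dy":0,"dz":0.002,"spin":0}]'; python3 go.py .5908 -.0515 .030
```

```text
time: 23.55
tool_pos: [0.5866, 0.0359, 0.0225]
eef_rot: [[0.999, 0.051, 0.003], [0.051, -0.999, 0.001], [0.003, -0.001, -1.0]]
wrist_force: [-3.8, 3.2, 19.5]
finger_gap: 0.0006
finger_force: 9.9
t 23.55 shift [-0.0005  0.1458 -0.0127] angle 2.944196598966597 pos [0.5866 0.0359 0.0225] F [-3.8  3.2 19.5]
```

Plug0's corner is home: it stopped at z = 22.5 mm with 19 N. Back to plug3.

```bash
python3 -m handwheel '[{"gripper":0,"dx":0,"dy":0,"dz":-0.04,"spin":0},{"gripper":0,"dx":0,"dy":0.07,"dz":-0.04,"spin":0},{"gripper":0,"dx":0,"dy":0.144,"dz":-0.04,"spin":0},{"gripper":0,"dx":0,"dy":0.144,"dz":-0.03,"spin":0},{"gripper":0,"dx":0,"dy":0.144,"dz":-0.018,"spin":0}]'; python3 -m handwheel '[{"gripper":0,"dx":0,"dy":0,"dz":0,"spin":0},{"gripper":0,"dx":0,"dy":0,"dz":0.003,"spin":0},{"gripper":0,"dx":0,"dy":0,"dz":0.005,"spin":0},{"gripper":0,"dx":0,"dy":0,"dz":0.005,"spin":0}]'; python3 go.py .5908 -.0515 .029
```

```text
time: 24.05
tool_pos: [0.5897, -0.052, 0.0296]
eef_rot: [[0.999, 0.05, -0.001], [0.05, -0.999, 0.0], [-0.001, -0.0, -1.0]]
wrist_force: [-0.1, 0.3, -0.2]
finger_gap: 0.0003
finger_force: 0.0
time: 24.45
tool_pos: [0.59, -0.0504, 0.0271]
eef_rot: [[0.999, 0.053, -0.0], [0.053, -0.999, -0.0], [-0.0, 0.0, -1.0]]
wrist_force: [-0.1, 0.4, 0.2]
finger_gap: 0.0005
finger_force: 0.0
t 24.45 shift [ 0.0012  0.0018 -0.0032] angle 3.0397693836560924 pos [ 0.59   -0.0504  0.0271] F [-0.1  0.4  0.2]
```

```bash
python3 -m handwheel '[{"gripper":0,"dx":0,"dy":0,"dz":0.001,"spin":0},{"gripper":0,"dx":0,"dy":0,"dz":0.003,"spin":0},{"gripper":0,"dx":0,"dy":0,"dz":0.004,"spin":0},{"gripper":0,"dx":0,"dy":0,"dz":0.004,"spin":0}]'
```

```text
time: 24.85
tool_pos: [0.59, -0.0512, 0.0248]
eef_rot: [[0.999, 0.052, -0.0], [0.052, -0.999, -0.0], [-0.0, 0.0, -1.0]]
wrist_force: [-0.1, -0.2, 0.0]
finger_gap: 0.0006
finger_force: 0.0
```

```bash
python3 -m handwheel '[{"gripper":0,"dx":0,"dy":0,"dz":0.001,"spin":0},{"gripper":0,"dx":0,"dy":0,"dz":0.002,"spin":0},{"gripper":0,"dx":0,"dy":0,"dz":0.003,"spin":0},{"gripper":0,"dx":0,"dy":0,"dz":0.003,"spin":0}]'
```

```text
time: 25.25
tool_pos: [0.5902, -0.0512, 0.0237]
eef_rot: [[0.999, 0.052, 0.0], [0.052, -0.999, -0.0], [0.0, 0.0, -1.0]]
wrist_force: [-1.4, -0.1, 5.2]
finger_gap: 0.0005
finger_force: 2.4
```

```bash
python3 -m handwheel '[{"gripper":0,"dx":0,"dy":0,"dz":0.001,"spin":0},{"gripper":0,"dx":0,"dy":0,"dz":0.002,"spin":0},{"gripper":0,"dx":0,"dy":0,"dz":0.002,"spin":0},{"gripper":0,"dx":0,"dy":0,"dz":0.002,"spin":0}]'
```

```text
time: 25.65
tool_pos: [0.5903, -0.0513, 0.0227]
eef_rot: [[0.999, 0.052, 0.001], [0.052, -0.999, -0.0], [0.001, 0.0, -1.0]]
wrist_force: [-2.0, -0.7, 6.6]
finger_gap: 0.0001
finger_force: 3.3
```

```bash
python3 -m handwheel '[{"gripper":0,"dx":0,"dy":0,"dz":0.001,"spin":0},{"gripper":0,"dx":0,"dy":0,"dz":0.0015,"spin":0},{"gripper":0,"dx":0,"dy":0,"dz":0.0015,"spin":0},{"gripper":0,"dx":0,"dy":0,"dz":0.0015,"spin":0}]'
```

```text
time: 26.05
tool_pos: [0.5903, -0.0514, 0.0224]
eef_rot: [[0.999, 0.052, 0.001], [0.052, -0.999, -0.0], [0.001, 0.0, -1.0]]
wrist_force: [-2.7, 0.4, 9.2]
finger_gap: 0.0009
finger_force: 5.1
```

```bash
python3 -m handwheel '[{"gripper":0,"dx":0,"dy":0,"dz":0.001,"spin":0},{"gripper":0,"dx":0,"dy":0,"dz":0.002,"spin":0},{"gripper":0,"dx":0,"dy":0,"dz":0.002,"spin":0},{"gripper":0,"dx":0,"dy":0,"dz":0.002,"spin":0}]'
```

```text
time: 26.45
tool_pos: [0.5904, -0.0513, 0.0224]
eef_rot: [[0.999, 0.052, 0.001], [0.052, -0.999, -0.0], [0.001, 0.0, -1.0]]
wrist_force: [-4.5, 0.6, 16.6]
finger_gap: 0.0005
finger_force: 8.5
```

```bash
python3 -m handwheel '[{"gripper":0,"dx":0,"dy":0,"dz":0.001,"spin":0},{"gripper":0,"dx":0,"dy":0,"dz":0.001,"spin":0},{"gripper":0,"dx":0,"dy":0,"dz":0.001,"spin":0},{"gripper":0,"dx":0,"dy":0,"dz":0.001,"spin":0}]'; python3 go.py .5089 -.0556 .030
```

```text
time: 26.85
tool_pos: [0.5904, -0.0514, 0.0223]
eef_rot: [[0.999, 0.052, 0.002], [0.052, -0.999, -0.0], [0.002, 0.001, -1.0]]
wrist_force: [-5.1, 0.0, 20.5]
finger_gap: 0.0007
finger_force: 10.2
t 26.85 shift [-0.1359  0.     -0.013 ] angle 2.976042633343821 pos [ 0.5904 -0.0514  0.0223] F [-5.1  0.  20.5]
```

Home at 22.3 mm. Next is plug2.

```bash
python3 -m handwheel '[{"gripper":0,"dx":0,"dy":0,"dz":-0.04,"spin":0},{"gripper":0,"dx":-0.07,"dy":0,"dz":-0.04,"spin":0},{"gripper":0,"dx":-0.136,"dy":0,"dz":-0.04,"spin":0},{"gripper":0,"dx":-0.136,"dy":0,"dz":-0.03,"spin":0},{"gripper":0,"dx":-0.136,"dy":0,"dz":-0.018,"spin":0}]'; python3 -m handwheel '[{"gripper":0,"dx":0,"dy":0,"dz":0,"spin":0},{"gripper":0,"dx":0,"dy":0,"dz":0.003,"spin":0},{"gripper":0,"dx":0,"dy":0,"dz":0.005,"spin":0},{"gripper":0,"dx":0,"dy":0,"dz":0.005,"spin":0}]'; python3 go.py .5089 -.0556 .025
```

```text
time: 27.35
tool_pos: [0.5088, -0.0556, 0.0301]
eef_rot: [[0.999, 0.052, 0.002], [0.052, -0.999, -0.0], [0.002, 0.0, -1.0]]
wrist_force: [0.8, -0.4, 0.2]
finger_gap: -0.0001
finger_force: 0.0
time: 27.75
tool_pos: [0.5091, -0.0554, 0.0266]
eef_rot: [[0.999, 0.052, -0.0], [0.052, -0.999, -0.0], [-0.0, 0.0, -1.0]]
wrist_force: [-1.1, 0.1, -0.3]
finger_gap: 0.0002
finger_force: 0.0
t 27.75 shift [-0.0003  0.0003  0.0027] angle 2.982522735238092 pos [ 0.5091 -0.0554  0.0266] F [-1.1  0.1 -0.3]
```

```bash
python3 -m handwheel '[{"gripper":0,"dx":0,"dy":0,"dz":0.001,"spin":0},{"gripper":0,"dx":0,"dy":0,"dz":0.002,"spin":0},{"gripper":0,"dx":0,"dy":0,"dz":0.003,"spin":0},{"gripper":0,"dx":0,"dy":0,"dz":0.003,"spin":0}]'
```

```text
time: 28.15
tool_pos: [0.5086, -0.0554, 0.0251]
eef_rot: [[0.999, 0.052, -0.0], [0.052, -0.999, -0.0], [-0.0, 0.0, -1.0]]
wrist_force: [0.5, -0.3, -0.0]
finger_gap: 0.0005
finger_force: 0.0
```

```bash
python3 -m handwheel '[{"gripper":0,"dx":0,"dy":0,"dz":0.001,"spin":0},{"gripper":0,"dx":0,"dy":0,"dz":0.002,"spin":0},{"gripper":0,"dx":0,"dy":0,"dz":0.002,"spin":0},{"gripper":0,"dx":0,"dy":0,"dz":0.002,"spin":0}]'
```

```text
time: 28.55
tool_pos: [0.5085, -0.0554, 0.0239]
eef_rot: [[0.999, 0.052, -0.0], [0.052, -0.999, -0.0], [-0.0, 0.0, -1.0]]
wrist_force: [-0.8, 0.2, -0.8]
finger_gap: 0.0008
finger_force: 0.0
```

```bash
python3 -m handwheel '[{"gripper":0,"dx":0,"dy":0,"dz":0.001,"spin":0},{"gripper":0,"dx":0,"dy":0,"dz":0.002,"spin":0},{"gripper":0,"dx":0,"dy":0,"dz":0.003,"spin":0},{"gripper":0,"dx":0,"dy":0,"dz":0.003,"spin":0}]'
```

```text
time: 28.95
tool_pos: [0.5086, -0.0555, 0.0227]
eef_rot: [[0.999, 0.052, 0.0], [0.052, -0.999, -0.0], [0.0, 0.0, -1.0]]
wrist_force: [-1.1, -0.6, 6.2]
finger_gap: 0.0001
finger_force: 2.8
```

```bash
python3 -m handwheel '[{"gripper":0,"dx":0,"dy":0,"dz":0.001,"spin":0},{"gripper":0,"dx":0,"dy":0,"dz":0.0015,"spin":0},{"gripper":0,"dx":0,"dy":0,"dz":0.0015,"spin":0},{"gripper":0,"dx":0,"dy":0,"dz":0.0015,"spin":0}]'
```

```text
time: 29.35
tool_pos: [0.5086, -0.0556, 0.0224]
eef_rot: [[0.999, 0.052, 0.0], [0.052, -0.999, -0.0], [0.0, 0.0, -1.0]]
wrist_force: [-2.8, 0.1, 10.4]
finger_gap: 0.0005
finger_force: 5.1
```

```bash
python3 -m handwheel '[{"gripper":0,"dx":0,"dy":0,"dz":0.001,"spin":0},{"gripper":0,"dx":0,"dy":0,"dz":0.002,"spin":0},{"gripper":0,"dx":0,"dy":0,"dz":0.0025,"spin":0},{"gripper":0,"dx":0,"dy":0,"dz":0.0025,"spin":0},{"gripper":0,"dx":0,"dy":0,"dz":0.0025,"spin":0}]'; python3 go.py .5046 .0303 .025
```

```text
time: 29.85
tool_pos: [0.5086, -0.0556, 0.0223]
eef_rot: [[0.999, 0.052, 0.001], [0.052, -0.999, -0.0], [0.001, 0.0, -1.0]]
wrist_force: [-5.9, 0.4, 21.3]
finger_gap: 0.0005
finger_force: 10.8
t 29.85 shift [ 0.0008 -0.1433 -0.0045] angle 2.9788889889593397 pos [ 0.5086 -0.0556  0.0223] F [-5.9  0.4 21.3]
```

Home. Now plug1.

```bash
python3 -m handwheel '[{"gripper":0,"dx":0,"dy":0,"dz":-0.04,"spin":0},{"gripper":0,"dx":0.001,"dy":-0.07,"dz":-0.04,"spin":0},{"gripper":0,"dx":0.001,"dy":-0.143,"dz":-0.04,"spin":0},{"gripper":0,"dx":0.001,"dy":-0.143,"dz":-0.03,"spin":0},{"gripper":0,"dx":0.001,"dy":-0.143,"dz":-0.018,"spin":0}]'; python3 -m handwheel '[{"gripper":0,"dx":0,"dy":0,"dz":0,"spin":0},{"gripper":0,"dx":0,"dy":0,"dz":0.004,"spin":0},{"gripper":0,"dx":0,"dy":0,"dz":0.007,"spin":0},{"gripper":0,"dx":0,"dy":0,"dz":0.007,"spin":0}]'; python3 go.py .5046 .0303 .023
```

```text
time: 30.35
tool_pos: [0.5048, 0.0309, 0.0304]
eef_rot: [[0.999, 0.054, 0.001], [0.054, -0.999, -0.0], [0.001, 0.0, -1.0]]
wrist_force: [-0.7, -1.2, 0.2]
finger_gap: 0.0001
finger_force: 0.0
time: 30.75
tool_pos: [0.5047, 0.0296, 0.0261]
eef_rot: [[0.999, 0.051, -0.0], [0.051, -0.999, -0.0], [-0.0, 0.0, -1.0]]
wrist_force: [1.1, 0.0, -0.5]
finger_gap: 0.0005
finger_force: 0.0
t 30.75 shift [-0.0001 -0.0012  0.0051] angle 2.8994928189943217 pos [0.5047 0.0296 0.0261] F [ 1.1  0.  -0.5]
```

```bash
python3 -m handwheel '[{"gripper":0,"dx":0,"dy":0,"dz":0.001,"spin":0},{"gripper":0,"dx":0,"dy":0,"dz":0.002,"spin":0},{"gripper":0,"dx":0,"dy":0,"dz":0.002,"spin":0},{"gripper":0,"dx":0,"dy":0,"dz":0.002,"spin":0}]'
```

```text
time: 31.15
tool_pos: [0.5048, 0.0303, 0.0252]
eef_rot: [[0.999, 0.052, 0.0], [0.052, -0.999, -0.0], [0.0, 0.0, -1.0]]
wrist_force: [-1.1, -0.3, -0.7]
finger_gap: 0.0003
finger_force: 0.0
```

```bash
python3 -m handwheel '[{"gripper":0,"dx":0,"dy":0,"dz":0.001,"spin":0},{"gripper":0,"dx":0,"dy":0,"dz":0.002,"spin":0},{"gripper":0,"dx":0,"dy":0,"dz":0.002,"spin":0},{"gripper":0,"dx":0,"dy":0,"dz":0.002,"spin":0}]'
```

```text
time: 31.55
tool_pos: [0.5047, 0.0303, 0.0239]
eef_rot: [[0.999, 0.052, -0.0], [0.052, -0.999, -0.0], [-0.0, 0.0, -1.0]]
wrist_force: [-0.2, -0.3, -0.1]
finger_gap: 0.0004
finger_force: 0.0
```

```bash
python3 -m handwheel '[{"gripper":0,"dx":0,"dy":0,"dz":0.001,"spin":0},{"gripper":0,"dx":0,"dy":0,"dz":0.002,"spin":0},{"gripper":0,"dx":0,"dy":0,"dz":0.003,"spin":0},{"gripper":0,"dx":0,"dy":0,"dz":0.003,"spin":0}]'
```

```text
time: 31.95
tool_pos: [0.5048, 0.0304, 0.0227]
eef_rot: [[0.999, 0.052, 0.0], [0.052, -0.999, 0.0], [0.0, -0.0, -1.0]]
wrist_force: [-1.5, 0.9, 4.8]
finger_gap: 0.0005
finger_force: 2.6
```

```bash
python3 -m handwheel '[{"gripper":0,"dx":0,"dy":0,"dz":0.001,"spin":0},{"gripper":0,"dx":0,"dy":0,"dz":0.0015,"spin":0},{"gripper":0,"dx":0,"dy":0,"dz":0.0015,"spin":0},{"gripper":0,"dx":0,"dy":0,"dz":0.0015,"spin":0}]'
```

```text
time: 32.35
tool_pos: [0.5047, 0.0304, 0.0223]
eef_rot: [[0.999, 0.052, 0.0], [0.052, -0.999, 0.0], [0.0, -0.0, -1.0]]
wrist_force: [-2.6, 0.1, 10.0]
finger_gap: 0.0005
finger_force: 4.8
```

```bash
python3 -m handwheel '[{"gripper":0,"dx":0,"dy":0,"dz":0.001,"spin":0},{"gripper":0,"dx":0,"dy":0,"dz":0.002,"spin":0},{"gripper":0,"dx":0,"dy":0,"dz":0.0025,"spin":0},{"gripper":0,"dx":0,"dy":0,"dz":0.0025,"spin":0},{"gripper":0,"dx":0,"dy":0,"dz":0.0025,"spin":0}]'; python3 go.py .5865 .0344 .025
```

```text
time: 32.85
tool_pos: [0.5048, 0.0304, 0.0222]
eef_rot: [[0.999, 0.052, 0.001], [0.052, -0.999, 0.0], [0.001, -0.0, -1.0]]
wrist_force: [-5.3, -0.6, 20.8]
finger_gap: 0.0003
finger_force: 10.7
t 32.85 shift [ 0.1364  0.0004 -0.0045] angle 2.9626056416468685 pos [0.5048 0.0304 0.0222] F [-5.3 -0.6 20.8]
```

All four read 22.2–22.5 mm. I'll press plug0 once more, slightly further in, because that finger may have grazed the rim.

```bash
python3 -m handwheel '[{"gripper":0,"dx":0,"dy":0,"dz":-0.04,"spin":0},{"gripper":0,"dx":0.07,"dy":0.002,"dz":-0.04,"spin":0},{"gripper":0,"dx":0.134,"dy":0.002,"dz":-0.04,"spin":0},{"gripper":0,"dx":0.134,"dy":0.002,"dz":-0.03,"spin":0},{"gripper":0,"dx":0.134,"dy":0.002,"dz":-0.018,"spin":0}]'; python3 -m handwheel '[{"gripper":0,"dx":0,"dy":0,"dz":0,"spin":0},{"gripper":0,"dx":0,"dy":0,"dz":0.004,"spin":0},{"gripper":0,"dx":0,"dy":0,"dz":0.007,"spin":0},{"gripper":0,"dx":0,"dy":0,"dz":0.007,"spin":0}]'; python3 go.py .5855 .0335 .023
```

```text
time: 33.35
tool_pos: [0.5852, 0.0333, 0.0299]
eef_rot: [[0.999, 0.052, -0.0], [0.052, -0.999, -0.0], [-0.0, 0.0, -1.0]]
wrist_force: [-0.4, -0.2, -0.6]
finger_gap: 0.0006
finger_force: 0.0
time: 33.75
tool_pos: [0.5845, 0.0332, 0.0262]
eef_rot: [[0.999, 0.052, -0.001], [0.052, -0.999, -0.0], [-0.001, 0.0, -1.0]]
wrist_force: [-0.0, 0.4, 0.2]
finger_gap: 0.0
finger_force: 0.0
t 33.75 shift [ 0.0017 -0.0004  0.0054] angle 2.973701844416126 pos [0.5845 0.0332 0.0262] F [-0.   0.4  0.2]
```

```bash
python3 -m handwheel '[{"gripper":0,"dx":0,"dy":0,"dz":0.001,"spin":0},{"gripper":0,"dx":0,"dy":0,"dz":0.003,"spin":0},{"gripper":0,"dx":0,"dy":0,"dz":0.004,"spin":0},{"gripper":0,"dx":0,"dy":0,"dz":0.004,"spin":0}]'
```

```text
time: 34.15
tool_pos: [0.585, 0.0332, 0.0238]
eef_rot: [[0.999, 0.052, -0.0], [0.052, -0.999, -0.0], [-0.0, 0.0, -1.0]]
wrist_force: [0.6, -0.1, -0.1]
finger_gap: 0.0007
finger_force: 0.0
```

```bash
python3 -m handwheel '[{"gripper":0,"dx":0,"dy":0,"dz":0.001,"spin":0},{"gripper":0,"dx":0,"dy":0,"dz":0.002,"spin":0},{"gripper":0,"dx":0,"dy":0,"dz":0.003,"spin":0},{"gripper":0,"dx":0,"dy":0,"dz":0.003,"spin":0}]'
```

```text
time: 34.55
tool_pos: [0.5851, 0.0332, 0.0225]
eef_rot: [[0.999, 0.052, 0.0], [0.052, -0.999, -0.0], [0.0, 0.0, -1.0]]
wrist_force: [-1.1, -0.1, 3.4]
finger_gap: 0.0006
finger_force: 1.7
```

```bash
python3 -m handwheel '[{"gripper":0,"dx":0,"dy":0,"dz":0.001,"spin":0},{"gripper":0,"dx":0,"dy":0,"dz":0.002,"spin":0},{"gripper":0,"dx":0,"dy":0,"dz":0.002,"spin":0},{"gripper":0,"dx":0,"dy":0,"dz":0.002,"spin":0}]'
```

```text
time: 34.95
tool_pos: [0.5852, 0.0333, 0.0223]
eef_rot: [[0.999, 0.052, 0.001], [0.052, -0.999, -0.0], [0.001, 0.0, -1.0]]
wrist_force: [-3.4, -0.9, 10.0]
finger_gap: 0.0009
finger_force: 5.0
```

```bash
python3 -m handwheel '[{"gripper":0,"dx":0,"dy":0,"dz":0.001,"spin":0},{"gripper":0,"dx":0,"dy":0,"dz":0.002,"spin":0},{"gripper":0,"dx":0,"dy":0,"dz":0.002,"spin":0},{"gripper":0,"dx":0,"dy":0,"dz":0.002,"spin":0}]'
```

```text
time: 35.35
tool_pos: [0.5852, 0.0333, 0.0222]
eef_rot: [[0.999, 0.052, 0.001], [0.052, -0.999, -0.0], [0.001, 0.0, -1.0]]
wrist_force: [-4.5, -1.1, 17.8]
finger_gap: 0.0007
finger_force: 8.7
```

All four corners now stop at 22.2–22.3 mm. I'll retreat and check with the cameras.

```bash
python3 -m handwheel '[{"gripper":0,"dx":0,"dy":0,"dz":-0.06,"spin":0},{"gripper":0,"dx":-0.05,"dy":0.05,"dz":-0.14,"spin":0},{"gripper":0,"dx":-0.13,"dy":0.07,"dz":-0.2,"spin":0},{"gripper":0,"dx":-0.21,"dy":0.07,"dz":-0.26,"spin":0},{"gripper":0,"dx":-0.26,"dy":0.07,"dz":-0.3,"spin":0}]';python3 -m handwheel '[{"gripper":0,"dx":0,"dy":0,"dz":0,"spin":0},{"gripper":0,"dx":0,"dy":0,"dz":0,"spin":0},{"gripper":0,"dx":0,"dy":0,"dz":0,"spin":0},{"gripper":0,"dx":0,"dy":0,"dz":0,"spin":0}]'
python3 - <<'E'
from h import *
c=eyes.calibration("scene"); p,d=eyes.capture("scene"); im=p[:,:,::-1].copy()
C=np.array([.5477,-.0106]); ux=np.array([.9987,.0506]); uy=np.array([-.0506,.9987])
K,R,t=map(np.array,(c["K"],c["R"],c["t"]))
def zat(a,b):
    zs=[]
    for da in(-6,0,6):
        for db in(-6,0,6):
            q=C+ux*(a+da)/1e3+uy*(b+db)/1e3
            u,v=np.round(proj(c,[*q,.022])).astype(int); D=d[v,u]
            if D>0:
                X=R.T@(np.linalg.inv(K)@[u,v,1]*D-t); zs.append(X[2]*1000)
    return np.median(zs)
for a,b in [(40,40),(-40,40),(-40,-40),(40,-40)]: print("tile",a,b,round(zat(a,b),1),"panel",round(zat(a*2,b*2),1))
u,v=proj(c,[*C,.022]).astype(int)
cv2.imwrite("pics/s6.png",cv2.resize(im[v-65:v+65,u-85:u+85],None,fx=4.5,fy=4.5,interpolation=cv2.INTER_CUBIC))
E
```

```text
time: 35.85
tool_pos: [0.447, -0.0156, 0.1869]
eef_rot: [[0.999, 0.051, -0.0], [0.051, -0.999, -0.0], [-0.0, 0.0, -1.0]]
wrist_force: [0.9, -0.5, 0.8]
finger_gap: 0.0006
finger_force: 0.0
time: 36.25
tool_pos: [0.449, -0.015, 0.1849]
eef_rot: [[0.999, 0.052, -0.002], [0.052, -0.999, 0.0], [-0.002, -0.0, -1.0]]
wrist_force: [-0.3, -0.3, 0.3]
finger_gap: 0.0007
finger_force: 0.0
tile 40 40 22.2 panel 23.0
tile -40 40 23.8 panel 23.7
tile -40 -40 24.1 panel 25.3
tile 40 -40 22.1 panel 23.6
```

View pics/s6.png

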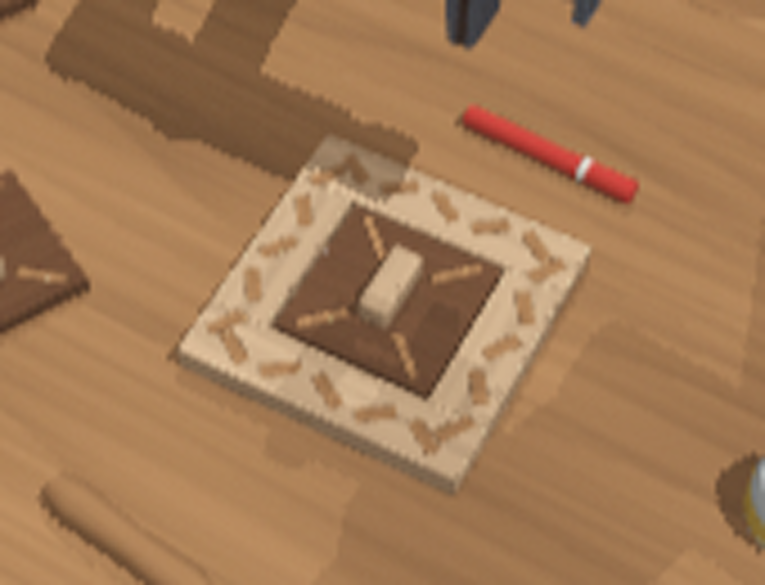

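The crop shows the tile level and flush in the pocket, spanning about (275,205) to (505,400). The depth readings agree within noise. The marker, gouge and tin are undisturbed, so I'm handing in.

```bash
python3 -c "
from cell import r
print(r.sign_off())"
```

```text
the job is handed in; nothing more can be done
None
```

The tile is bedded in the pocket, level and flush by the final checks: all four corners stopped firm at 22.2–22.3 mm, with at most about 22 N in any reading. The bystanders were left alone, and I handed the job in at about 36 s.

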